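# Pack the smear kit

### The arm

A 7-joint arm with a two-finger parallel gripper is mounted at the origin on a cart in front of the work surface, level with it; the furniture and walls round the work are solid. World frame = base frame: x ahead of the robot, y to its left, z up, the work surface at z = 0. Lengths are in m, angles in rad, forces in N, time in s.
With the tool pointing down it reaches from about 0.425 to 0.8 m from the base axis. Payload 8.3 kg.
Tool frame: the origin (TCP) lies on the centre line of the jaws, within the pads' length; the fingertips stand 14 mm ahead of it and the grasp point (between the pads) lies 5 mm behind it; z points along the fingers, y is the line along which they close (so a half turn about z gives the same grasp; the last joint's range is limited). The gripper opens to 85 mm and grips with 20 to 120 N. Pads are 22 mm wide; open, the fingers measure 114 mm over their backs; the gripper's body (76 mm by 85 mm) begins 54 mm behind the grasp point. The pads swing forward as they close: fully open they stand 13 mm farther back than shut.
Start: joints at [1.193, 0.383, 0.016, 1.37, -0.006, 1.388, -0.046], TCP at [0.194, -0.594, 0.224] pointing down, gripper open.
Joint ranges: [-2.95, 2.95], [-0.25, 2.06], [-1.52, 1.56], [0.18, 2.33], [-1.44, 4.58], [0.02, 2.06], [-3.01, 3.01]. Speed limits (rad/s): [2.39, 2.39, 3.01, 3.01, 3.14, 3.14, 3.14].

### API

Orientations are given as a rotation vector (axis times angle).
In Python, from workcell import manip gives the robot as it stands.
- The arm moves only by the shell command python3 -m pendant 'ROWS' [FORCE]. ROWS is JSON, a list of rows, each a list of 3 entries, a list of its own where there are three numbers: the opening, from -1 (shut) to 1 (fully open), then the shift along the tool's x, y, z scaled (see below), then the turn, a rotation vector about the tool's x, y, z scaled (see below). A call has 1 to 20 rows; each row shifts and turns the commanded pose from where the row before left it, along the tool's axes as they then stand; what a row does not reach is not made up. The controller multiplies each number of a shift by 0.08 m and each number of a turn by 0.12 rad. A row lasts 1/12 s, in which the tool goes at most 41.7 mm and 7.16 degrees, less where a joint would pass 70% of its speed; a pose out of reach is approached as far as the arm can. A call with a number of a shift or a turn outside -1 to 1 is refused whole. A call with a gripper value outside its range is refused whole. The fingers move at their own pace and stop on an object; FORCE is the grip in N (left out, the last holds). Time passes only in rows, so rows that do not move let the fingers close. It gives the time, the measured TCP pose, the force, the opening and the grip force at its end, in the units of the state.
- manip.observe(): the state, without advancing time (a new reading comes with each control period).
- manip.grab_frame(name): name is "scene" or "top" or "wrist"; returns the picture (400x640x3 uint8, red, green, blue); there is no depth.
- manip.get_calibration(name): a dict with "intrinsics" (3x3 intrinsics, pixels), "extrinsics" (4x4, takes a point from world to camera coordinates); the wrist camera has in their place "mount" (4x4, takes a point from camera to tool coordinates, whose origin is the TCP and whose axes are the flange's). Camera axes: x right, y down, z forward; pixel columns grow to the right and rows downward; lengths in m; the calibration is good to about 2 mm. The wrist camera is an equidistant fisheye: a pixel r from the principal point sees the ray r / f radians off the axis. A picture is of the moment at which its call begins: read the wrist's pose just before it. get_calibration takes no time and is no camera call.
- manip.job_done(): hands the job in; it is judged then, once.
The state is a dict: "t": time; "joint_positions": joint angles; "qvel": joint speeds; "joint_torque": joint torques, N m; "eef_pos": TCP position; "orientation": TCP orientation; "ft_force": force on the tool from outside, world axes, zero at the start; "ft_torque": the same for the moment, N m; "gripper_width": finger opening in m; "grip_force": force on a finger pad.
Only numpy, scipy, OpenCV 4.12 (cv2) and the standard library are available. Lean on these libraries where they do the work, as an engineer would, in place of code of your own. Each camera call takes 0.05 s, during which the arm holds its last target. There are 200 camera calls.

### The job

Pack the smear kit for the clinic round: put the clear slide case with the blue strip, the pump-spray bottle of fixative, the white-lidded stain jar and the brown dropper bottle of immersion oil into the steel tray, each standing or lying fully down in the insert pocket cut to its shape. Keep the bottles and the jar upright all the way, and leave the brown-lidded cover-glass case and the white gel bottle standing where they are, for they do not belong in the kit.

Things in the scene. Friction and masses are not known exactly. Their poses are not given: they have to be found in the camera images.
- slide_case: clear plastic slide case with a blue strip under its lid, closed, lying flat: 39 (own x) x 83 (own y) x 28 mm (z). Origin at the centre of its underside. Take it across the 39 mm side. 75 g nominal
- spray_bottle: the fixative: clear round bottle with a banded label and a white pump-spray head. Body 54 mm in diameter, about 100 mm tall to the shoulder; the white head, 28 mm in diameter, stands on the axis 106 to 139 mm above the foot, a small tip reaching 156 mm. Origin at the centre of its underside, z up. It can be lifted by the white head. 140 g nominal
- stain_jar: squarish ribbed glass jar with dark blue contents and a round white screw lid: body 48 (own x) x 52 (own y) mm, 88 mm tall; lid 50 mm in diameter from 88 to 104 mm. Origin at the centre of its underside, z up. Take it across the flats. 160 g nominal
- dropper_bottle: small brown glass bottle with a black dropper bulb, the immersion oil: body 33 mm in diameter, about 60 mm tall to the shoulder, bulb top at 102 mm. Origin at the centre of its underside, z up. Take it round the body. 70 g nominal
- cover_case: look-alike, stays where it is: flat case of the slide case's kind but with a brown lid, 46 (own x) x 78 (own y) mm, up to 34 mm tall, lying loose on the bench. Origin at the centre of its underside
- gel_bottle: look-alike, stays where it is: taller flat-oval plain white squeeze bottle with a white dosing tip, 51 (own x) x 83 (own y) x 170 mm, standing loose on the bench. Origin at the centre of its underside
- insert_case: black block 106 (own x) x 78 (own y) x 26 mm, fixed in the steel tray, with a yellow-floored rectangular pocket for the slide case, 94 (own x) x 50 (own y) mm, 14 mm deep, at its centre; the case's 83 mm side goes along the insert's x. Origin at the centre of the block's underside, 3 mm above the bench; pocket floor 12 mm above the origin, block top 26 mm above it
- insert_spray: black block of the same size and origin with the large round yellow-floored pocket for the spray bottle, 65 mm in diameter, 20 mm deep, at its centre; pocket floor 6 mm above the origin. The four blocks stand side by side along their y at 80 mm spacing, in any order, all parallel, in the fixed tray (rim 16 mm high)
- insert_jar: black block of the same size and origin with the square yellow-floored pocket for the stain jar, 61 (own x) x 62 (own y) mm, 20 mm deep, at its centre; the jar goes in with its sides parallel to the pocket's, any quarter turn. Pocket floor 6 mm above the origin
- insert_dropper: black block of the same size and origin with the small round yellow-floored pocket for the dropper bottle, 44 mm in diameter, 20 mm deep, at its centre; pocket floor 6 mm above the origin. Right of the work stands a microscope (x 0.25 to 0.48 m, y -0.27 to -0.07 m, 0.46 m high): pass well above it or round it
There are look-alikes about, which are no part of the job. There is more than one size of the spray_bottle; the job needs the larger. What is shaped like the stain_jar but orange is not meant.

How it is judged:
At the end, for the whole second after the job is handed in: The slide case, spray bottle, stain jar and dropper bottle rest within 4 mm of the floor and 12 mm of the centre of their own pockets, within 0.1 rad of upright, released and still; the cover-glass case and gel bottle are within 30 mm of where they stood, the gel bottle upright (horizontal distance between slide_case and insert_case below 0.012 m and z of slide_case in the frame of insert_case below 0.016 m and angle between each of slide_case, spray_bottle, stain_jar, dropper_bottle's own z axis and vertical below 0.1 rad and horizontal distance between spray_bottle and insert_spray below 0.012 m and z of spray_bottle in the frame of insert_spray below 0.01 m and horizontal distance between stain_jar and insert_jar below 0.012 m and z of stain_jar in the frame of insert_jar below 0.01 m and horizontal distance between dropper_bottle and insert_dropper below 0.012 m and z of dropper_bottle in the frame of insert_dropper below 0.01 m and linear speed of each of slide_case, spray_bottle, stain_jar, dropper_bottle below 0.02 m/s and distance of each of cover_case, gel_bottle from where it was at the start of the episode below 0.03 m and angle between gel_bottle's own z axis and vertical below 0.2 rad); the robot touches nothing.
It fails at once if a bottle or the jar of the kit tipped more than 0.5 rad from upright (angle between any of spray_bottle, stain_jar, dropper_bottle's own z axis and vertical above 0.5 rad).
It fails at once if the cover-glass case or the gel bottle moved more than 30 mm from its place, or the gel bottle tipped (distance of any of cover_case, gel_bottle from where it was at the start of the episode above 0.03 m or angle between gel_bottle's own z axis and vertical above 0.5 rad).
It also fails if it takes over 125 s, if anything falls off the work surface, if the arm or the gripper's body presses on something with over 40 N, if the wrist force passes 120 N, or if a joint passes its speed limit or range.

## Working session

There is one attempt and no reset: what is moved stays moved. The work goes in short steps, Python scripts to look and compute and a shell command to move; the robot and the scene stay as the last step left them, time stands still between calls to the robot, and variables do not carry over. Pictures are saved under pics/ and viewed, at most 14 in all, crops included, and the job is handed in when it is done.

```bash
mkdir -p pics; ls
python3 - <<'E'
from workcell import manip
import cv2,numpy as np
np.set_printoptions(precision=4,suppress=True)
s=manip.observe()
print(s)
for n in("scene","top","wrist"):
    c=manip.get_calibration(n);print(n,{k:np.array(v).tolist() for k,v in c.items()})
for n in("scene","top"):
    cv2.imwrite(f"pics/{n}0.png",manip.grab_frame(n)[:,:,::-1])
E
```

```text
pics
{'t': 0.0, 'joint_positions': array([ 1.1931,  0.3842,  0.0164,  1.3712, -0.0063,  1.3882, -0.0465]), 'qvel': array([ 0.0018, -0.001 , -0.0014, -0.0003,  0.0001, -0.0016, -0.002 ]), 'joint_torque': array([  0.0002, -62.76  ,   0.8447, -37.1822,   0.0168,   0.0142,
        -0.0001]), 'eef_pos': array([ 0.1934, -0.5938,  0.2235]), 'orientation': array([-3.1009, -0.4922,  0.0006]), 'ft_force': array([0.4804, 0.7456, 0.4847]), 'ft_torque': array([ 0.0615, -0.0244, -0.0415]), 'grip_force': 0.0, 'gripper_width': 0.08532628279671492}
scene {'intrinsics': [[400.8069309012485, 0.0, 318.18936905510674], [0.0, 400.8069309012485, 198.7845531763347], [0.0, 0.0, 1.0]], 'extrinsics': [[-0.4878074111335136, -0.8729084899770713, 0.008642787118111804, 0.3521580426858304], [-0.6816416788112966, 0.3746992945839097, -0.6284624573875814, 0.29804193610191576], [0.5453517684490776, -0.31245992825364055, -0.7777919014011354, 0.9138924797952493], [0.0, 0.0, 0.0, 1.0]]}
top {'intrinsics': [[381.8239747791877, 0.0, 321.7688305750979], [0.0, 381.8239747791877, 197.33993086355102], [0.0, 0.0, 1.0]], 'extrinsics': [[-0.019241912829139035, -0.9995428044603147, 0.02332232497598149, 0.15035817740315352], [-0.9950932907804236, 0.016881516237677904, -0.09749029209775027, 0.47559165308847107], [0.09705200376325814, -0.025083788811232088, -0.9949631712301767, 0.9072026494166078], [0.0, 0.0, 0.0, 1.0]]}
wrist {'intrinsics': [[309.70691628693146, 0.0, 313.6601917886058], [0.0, 309.70691628693146, 201.54640666360277], [0.0, 0.0, 1.0]], 'mount': [[-0.00011025268353766777, -0.9564255175718912, -0.2919763983298706, 0.07537231234488258], [0.9999999642303634, -3.429746733131971e-05, -0.0002652601617570359, -7.333915189755569e-05], [0.0002436875365164151, -0.291976417131626, 0.956425487142287, -0.14960190169862322], [0.0, 0.0, 0.0, 1.0]]}
```

View pics/scene0.png

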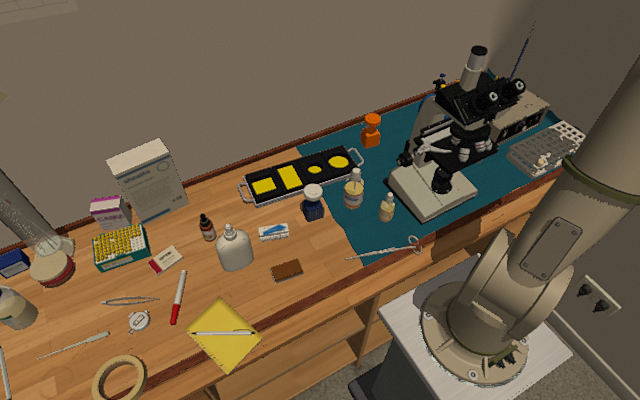

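View pics/top0.png

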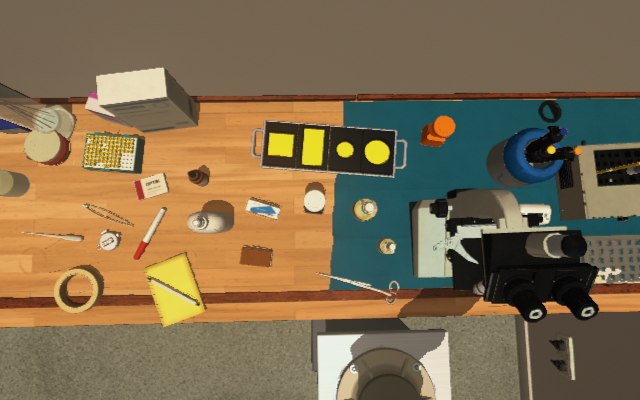

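```bash
cat > h.py <<'E'
import numpy as np, cv2
from workcell import manip
np.set_printoptions(precision=4,suppress=True)
C={n:manip.get_calibration(n) for n in("scene","top","wrist")}
def ray(n,px):
    K=np.array(C[n]["intrinsics"]);E=np.array(C[n]["extrinsics"])
    R,t=E[:3,:3],E[:3,3]
    d=R.T@np.linalg.solve(K,[px[0],px[1],1.]);return -R.T@t,d/np.linalg.norm(d)
def atz(n,px,z):
    o,d=ray(n,px);return o+d*(z-o[2])/d[2]
def tri(rs):
    A=sum(np.eye(3)-np.outer(d,d) for o,d in rs);b=sum((np.eye(3)-np.outer(d,d))@o for o,d in rs)
    p=np.linalg.solve(A,b);return p,max(np.linalg.norm(np.cross(p-o,d)) for o,d in rs)
def proj(n,p):
    K=np.array(C[n]["intrinsics"]);E=np.array(C[n]["extrinsics"])
    q=K@(E[:3,:3]@p+E[:3,3]);return q[:2]/q[2]
def crop(img,x0,y0,x1,y1,s,name):
    im=cv2.resize(img[y0:y1,x0:x1],None,fx=s,fy=s,interpolation=cv2.INTER_CUBIC)
    for x in range((x0//20+1)*20,x1,20):
        cv2.putText(im,str(x),(int((x-x0)*s),9),0,.33,(255,0,255),1); cv2.line(im,(int((x+.5-x0)*s),10),(int((x+.5-x0)*s),16),(255,0,255),1)
    for y in range((y0//20+1)*20,y1,20):
        cv2.putText(im,str(y),(0,int((y-y0)*s)),0,.33,(255,0,255),1); cv2.line(im,(0,int((y+.5-y0)*s)),(8,int((y+.5-y0)*s)),(255,0,255),1)
    cv2.imwrite(name,im)
E
python3 - <<'E'
from h import *
t=cv2.imread("pics/top0.png");s=cv2.imread("pics/scene0.png")
crop(t,180,112,410,277,3.45,"pics/topc.png")
crop(s,190,100,405,285,3.2,"pics/scenec.png")
for n,p in dict(spray=(365,208),small=(388,246),jar=(315,200),case=(263,208),drop=(198,177),gel=(208,221),cov=(256,256),insL=(281,146),insR=(377,152)).items(): print(n,atz("top",p,0.05))
E
```

```text
spray [0.4485 0.041  0.05  ]
small [ 0.3586 -0.0102  0.05  ]
jar [0.4694 0.1585 0.05  ]
case [0.4527 0.2806 0.05  ]
drop [0.5284 0.4326 0.05  ]
gel [0.4246 0.4083 0.05  ]
cov [0.3417 0.2972 0.05  ]
insL [0.6    0.2372 0.05  ]
insR [0.5822 0.0081 0.05  ]
```

View pics/topc.png

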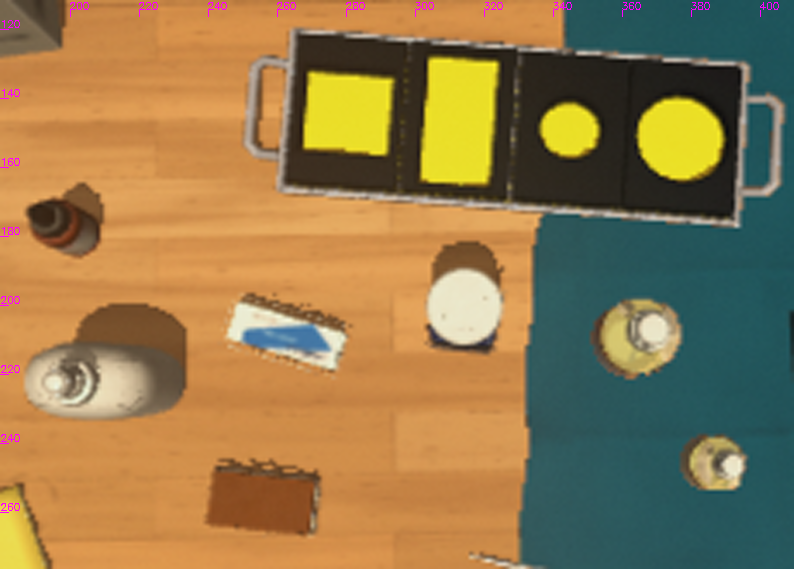

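View pics/scenec.png

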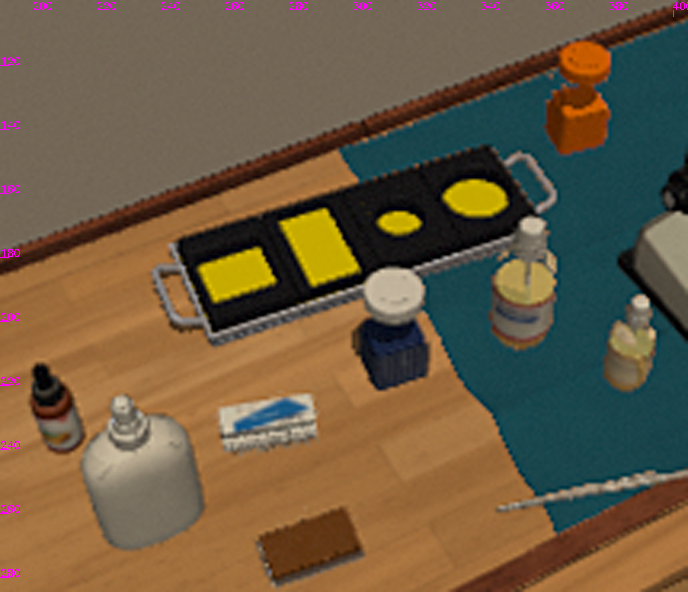

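```bash
cat > m.py <<'E'
from h import *
T=lambda u,v:((u+.5)/3.45-.5+180,(v+.5)/3.45-.5+112)
S=lambda u,v:((u+.5)/3.2-.5+190,(v+.5)/3.2-.5+100)
print("cams",ray("top",(320,200))[0],ray("scene",(320,200))[0])
pk=dict(jar=((348,113),(237,275)),case=((459.5,121),(320,247)),drop=((569,130),(399,222)),spray=((680,139),(475,198)))
for n,(a,b) in pk.items():
    z=.022 if n=="case" else .019
    print("pocket",n,atz("top",T(*a),z),atz("scene",S(*b),z),*tri([ray("top",T(*a)),ray("scene",S(*b))]))
ob=dict(spray_head=((655,329),(532,229)),jar_lid=((465,306),(394,290)),drop_top=((43,216),(40,371)),
 case_a=((233,304),(222,408)),case_b=((347,330),(315,397)),gel_tip=((60,382),(122,402)))
for n,(a,b) in ob.items(): print(n,*tri([ray("top",T(*a)),ray("scene",S(*b))]))
print("case top corners top:",*[atz("top",T(*p),.028) for p in((243,304),(347,331),(336,371),(229,340))])
print("case top corners scn:",*[atz("scene",S(*p),.028) for p in((220,408),(312,395),(316,426),(224,441))])
print("jar bottom",atz("top",T(429,347),0.0),atz("top",T(490,353),0.),atz("scene",S(380,388),0),atz("scene",S(428,370),0),atz("scene",S(362,340),0))
E
python3 m.py
```

```text
cams [0.3881 0.165  0.9455] [-0.1234  0.4813  0.8951]
pocket jar [0.6114 0.2409 0.019 ] [0.6091 0.2431 0.019 ] [0.6126 0.2416 0.0145] 0.0003740394978951637
pocket case [0.6037 0.1613 0.022 ] [0.6011 0.1635 0.022 ] [0.605  0.1615 0.0171] 0.000221121399598528
pocket drop [0.5968 0.083  0.019 ] [0.5962 0.0836 0.019 ] [0.5971 0.083  0.0177] 0.00011923697642711024
pocket spray [0.5891 0.0033 0.019 ] [0.5888 0.0053 0.019 ] [0.5899 0.0037 0.0172] 0.000730081124248595
spray_head [0.4453 0.043  0.1309] 0.000565024673976223
jar_lid [0.4643 0.1605 0.1014] 0.0004408185011718094
drop_top [0.5295 0.4355 0.0923] 0.0024943086805109408
case_a [0.4732 0.3185 0.0335] 0.0020077987758558465
case_b [0.4555 0.2423 0.0186] 0.0008411103627638006
gel_tip [0.4181 0.3998 0.1655] 0.0009981522882528794
case top corners top: [0.4747 0.3143 0.028 ] [0.4546 0.2422 0.028 ] [0.4269 0.2501 0.028 ] [0.4497 0.324  0.028 ]
case top corners scn: [0.4765 0.3173 0.028 ] [0.4518 0.2454 0.028 ] [0.4226 0.2563 0.028 ] [0.4453 0.3276 0.028 ]
jar bottom [0.444  0.1859 0.    ] [0.4389 0.1422 0.    ] [0.4489 0.1834 0.    ] [0.4457 0.1377 0.    ] [0.5025 0.1725 0.    ]
```

```bash
cat >> h.py <<'E'
from scipy.spatial.transform import Rotation as Ro
def go(p,psi=None):
    """print remaining shift (tool units of .08 m) and turn (units of .12 rad) to world TCP p, tool-x yaw psi"""
    s=manip.observe();R=Ro.from_rotvec(s["orientation"]).as_matrix()
    d=R.T@(np.array(p)-s["eef_pos"])/.08
    cur=np.arctan2(R[1,0],R[0,0])
    print("shift",d,"min rows",np.linalg.norm(d)/.5,"yaw",cur)
    if psi is not None:
        w=(Ro.from_matrix(R).inv()*Ro.from_euler('z',psi)*Ro.from_rotvec([np.pi,0,0])).as_rotvec()/.12
        R2=(Ro.from_euler('z',psi)*Ro.from_rotvec([np.pi,0,0])).as_matrix()
        print("turn",w,"shift after turn",R2.T@(np.array(p)-s["eef_pos"])/.08)
def wray(px,st):
    K=np.array(C["wrist"]["intrinsics"]);M=np.array(C["wrist"]["mount"])
    a=np.array([px[0]-K[0,2],px[1]-K[1,2]])/K[0,0];r=np.linalg.norm(a)
    d=np.array([*(a/r*np.sin(r)),np.cos(r)]) if r>0 else np.array([0,0,1.])
    R=Ro.from_rotvec(st["orientation"]).as_matrix()
    return R@M[:3,3]+st["eef_pos"],R@M[:3,:3]@d
E
python3 -m pendant '[[1,[0,0,-0.3],[0,0,0]],[1,[0,0,-0.5],[0,0,0]],[1,[0,0,-0.5],[0,0,0]],[1,[0,0,-0.5],[0,0,0]],[1,[0,0,-0.5],[0,0,0]],[1,[0,0,-0.5],[0,0,0]],[1,[0,0,-0.5],[0,0,0]],[1,[0,0,-0.5],[0,0,0]],[1,[0,0,-0.4],[0,0,0]],[1,[0,0,-0.2],[0,0,0]],[1,[0,0,0],[0,0,0]]]' 60
python3 -c "
from h import *
print(manip.observe()['joint_positions'])
go([.58,.1,.55])"
```

```text
t: 1.02
eef_pos: [0.1873, -0.5757, 0.5382]
orientation: [3.05, 0.484, 0.013]
ft_force: [0.5, -0.2, -0.2]
gripper_width: 0.0852
grip_force: 0.0
[ 1.0946  0.4299  0.2398  0.6105 -0.1155  2.0549 -0.0024]
shift [ 7.2806 -6.4966 -0.5002] min rows 19.54101227246477 yaw 0.31446557728838365
```

```bash
python3 -m pendant '[[1,[0.2,-0.18,0.1],[0,0,0]],[1,[0.36,-0.32,0],[0,0,0]],[1,[0.36,-0.32,0],[0,0,0]],[1,[0.36,-0.32,0],[0,0,0]],[1,[0.36,-0.32,0],[0,0,0]],[1,[0.36,-0.32,0],[0,0,0]],[1,[0,0,0],[0,0,0]]]'
python3 -c "
from h import *
print(manip.observe()['joint_positions'])
go([.58,.1,.53],.3)"
```

```text
t: 1.6
eef_pos: [0.3012, -0.385, 0.5196]
orientation: [3.054, 0.505, 0.014]
ft_force: [-0.1, 0.4, 0.1]
gripper_width: 0.0854
grip_force: 0.0
[ 0.74    0.1001  0.1034  1.0701  0.0068  1.9282 -0.3981]
shift [ 5.2512 -4.6082 -0.3369] min rows 13.989089278344125 yaw 0.3275889244863718
turn [ 0.3897 -0.0191  0.2295] shift after turn [ 5.1216 -4.762  -0.1297]
```

```bash
python3 -m pendant '[[1,[0.1,-0.1,-0.1],[0.2,0,0.1]],[1,[0.3,-0.28,-0.1],[0.19,0,0.1]],[1,[0.36,-0.33,0],[0,0,0]],[1,[0.36,-0.33,0],[0,0,0]],[1,[0.36,-0.33,0],[0,0,0]],[1,[0.36,-0.33,0],[0,0,0]],[1,[0.36,-0.33,0],[0,0,0]],[1,[0.36,-0.33,0],[0,0,0]],[1,[0.36,-0.33,0],[0,0,0]],[1,[0.36,-0.33,0],[0,0,0]],[1,[0.36,-0.33,0],[0,0,0]],[1,[0.36,-0.33,0],[0,0,0]],[1,[0.36,-0.33,0],[0,0,0]],[1,[0.2,-0.2,0],[0,0,0]],[1,[0,0,0],[0,0,0]]]'
python3 -c "
from h import *
print(manip.observe()['joint_positions'])
go([.50,.24,.35],1.30)"
```

```text
t: 2.85
eef_pos: [0.5455, 0.0322, 0.5294]
orientation: [3.106, 0.466, -0.015]
ft_force: [-0.8, -0.4, -0.1]
gripper_width: 0.0851
grip_force: 0.0
[-0.0866  0.3091 -0.0525  0.7895  0.019   2.0528 -1.4008]
shift [ 0.2403 -2.649   2.2424] min rows 6.9579939009935945 yaw 0.2978953663282035
turn [-0.0443  0.0692 -8.3508] shift after turn [ 2.3514 -1.2427  2.2428]
```

```bash
python3 -m pendant '[[1,[0.02,-0.25,0.2],[0,0,-0.5]],[1,[0,0,0.25],[0,0,-1]],[1,[0,0,0.25],[0,0,-1]],[1,[0,0,0.25],[0,0,-1]],[1,[0,0,0.25],[0,0,-1]],[1,[0,0,0.25],[0,0,-1]],[1,[0,0,0.25],[0,0,-1]],[1,[0,0,0.25],[0,0,-1]],[1,[0,0,0.3],[0,0,-0.85]],[1,[0.4,-0.2,0],[0,0,0]],[1,[0.4,-0.2,0],[0,0,0]],[1,[0.4,-0.2,0],[0,0,0]],[1,[0.4,-0.2,0],[0,0,0]],[1,[0.4,-0.2,0],[0,0,0]],[1,[0.2,-0.1,0],[0,0,0]],[1,[0,0,0],[0,0,0]],[1,[0,0,0],[0,0,0]],[1,[0,0,0],[0,0,0]]]'
cat >> h.py <<'E'
import pickle
def snap(name):
    s=manip.observe();im=manip.grab_frame("wrist")[:,:,::-1].copy()
    cv2.imwrite(f"pics/{name}.png",im);pickle.dump(s,open(f"pics/{name}.pkl","wb"));print(name,s["eef_pos"]);return im
E
python3 -c "
from h import *
im=snap('w1')
crop(im,0,0,640,400,1.25,'pics/w1c.png')"
```

```text
t: 4.35
eef_pos: [0.5036, 0.2383, 0.3527]
orientation: [2.508, 1.889, -0.006]
ft_force: [0.3, -0.3, -0.6]
gripper_width: 0.0853
grip_force: 0.0
w1 [0.5036 0.2383 0.3527]
```

View pics/w1c.png

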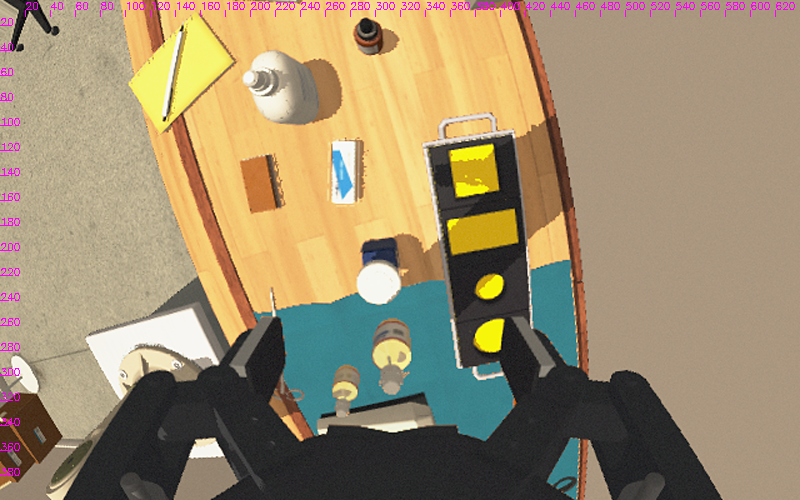

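```bash
cat > m2.py <<'E'
from h import *
st=pickle.load(open("pics/w1.pkl","rb"))
T=lambda u,v:((u+.5)/3.45-.5+180,(v+.5)/3.45-.5+112)
S=lambda u,v:((u+.5)/3.2-.5+190,(v+.5)/3.2-.5+100)
W=lambda u,v:((u+.5)/1.25-.5,(v+.5)/1.25-.5)
def wz(px,z):
    o,d=wray(W(*px),st);return o+d*(z-o[2])/d[2]
print("case",*[wz(p,.028) for p in((333,141),(357,141),(355,203),(331,202))])
print("lid",wz((379,283),.104),*tri([wray(W(379,283),st),ray("top",T(465,306)),ray("scene",S(394,290))]))
print("drop bulb",wz((367,24),.10),*tri([wray(W(367,24),st),ray("top",T(43,216)),ray("scene",S(40,371))]))
print("drop foot",wz((369,48),.0))
print("pockets",wz((474,170),.019),wz((483,231),.022),wz((490,287),.019))
print("spray head",*tri([wray(W(391,382),st),ray("top",T(655,329)),ray("scene",S(532,229))]))
E
python3 m2.py
```

```text
case [0.4541 0.3259 0.028 ] [0.4822 0.3171 0.028 ] [0.4574 0.2441 0.028 ] [0.4289 0.254  0.028 ]
lid [0.4669 0.1622 0.104 ] [0.4654 0.1603 0.0994] 0.0011894973667112582
drop bulb [0.5332 0.4333 0.1   ] [0.5317 0.436  0.0897] 0.003469998863132511
drop foot [0.5285 0.4309 0.    ]
pockets [0.6125 0.243  0.019 ] [0.6052 0.1632 0.022 ] [0.5991 0.0818 0.019 ]
spray head [0.4465 0.0428 0.127 ] 0.0021329315956345072
```

```bash
python3 -c "
from h import *
go([.454,.285,.12],1.256)"
```

```text
shift [ 0.4021 -0.7602  2.9113] min rows 6.0713872490180005 yaw 1.2899970327245098
turn [-0.0065  0.0277  0.2833] shift after turn [ 0.3663 -0.7755  2.912 ]
```

```bash
python3 -m pendant '[[1,[0,0,0.2],[0,0,0.28]],[1,[0.07,-0.16,0.4],[0,0,0]],[1,[0.07,-0.16,0.45],[0,0,0]],[1,[0.07,-0.16,0.45],[0,0,0]],[1,[0.07,-0.16,0.45],[0,0,0]],[1,[0.07,-0.14,0.45],[0,0,0]],[1,[0,0,0.3],[0,0,0]],[1,[0,0,0.2],[0,0,0]],[1,[0,0,0],[0,0,0]],[1,[0,0,0],[0,0,0]]]'
python3 -c "
from h import *
go([.454,.285,.030],1.256)
im=snap('w2')"
```

```text
t: 5.23
eef_pos: [0.4528, 0.2836, 0.1212]
orientation: [2.541, 1.846, -0.005]
ft_force: [-0.5, 0.7, -0.3]
gripper_width: 0.0853
grip_force: 0.0
shift [0.0244 0.0101 1.1403] min rows 2.281128089824751 yaw 1.2564706050337437
turn [-0.0108  0.028   0.0039] shift after turn [0.0206 0.0086 1.1403]
w2 [0.4528 0.2836 0.1212]
```

View pics/w2.png

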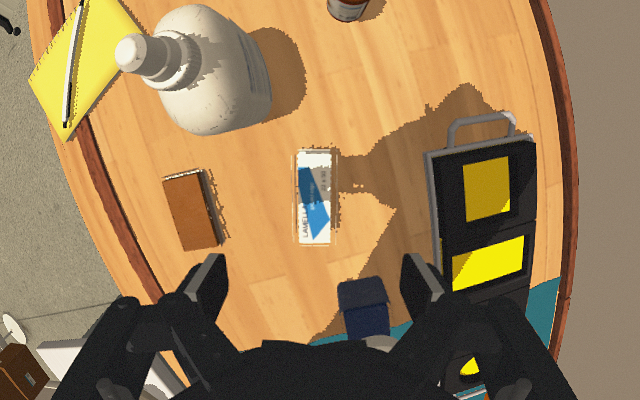

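```bash
python3 -c "
from h import *
st=pickle.load(open('pics/w2.pkl','rb'))
def wz(px,z):
    o,d=wray(px,st);return o+d*(z-o[2])/d[2]
P=np.array([wz(p,.028) for p in((300,149),(331,150),(330,244),(297,244))]);print(P,P.mean(0),np.diff(P,axis=0))
P=np.array([wz(p,.028) for p in((294,152),(338,150),(334,244),(293,245))]);print(P,P.mean(0),np.diff(P,axis=0))
"
```

```text
[[0.4567 0.3286 0.028 ]
 [0.4797 0.3203 0.028 ]
 [0.4551 0.2433 0.028 ]
 [0.428  0.2521 0.028 ]] [0.4549 0.2861 0.028 ] [[ 0.023  -0.0083  0.    ]
 [-0.0246 -0.077   0.    ]
 [-0.0271  0.0088 -0.    ]]
[[0.4514 0.3278 0.028 ]
 [0.4849 0.3186 0.028 ]
 [0.4584 0.2422 0.028 ]
 [0.4244 0.2523 0.028 ]] [0.4548 0.2852 0.028 ] [[ 0.0335 -0.0092  0.    ]
 [-0.0266 -0.0764  0.    ]
 [-0.034   0.01    0.    ]]
```

```bash
python3 -m pendant '[[1,[0.03,0.01,0.25],[0,0.02,0]],[1,[0,0,0.35],[0,0,0]],[1,[0,0,0.3],[0,0,0]],[1,[0,0,0.15],[0,0,0]],[1,[0,0,0.09],[0,0,0]],[1,[0,0,0],[0,0,0]],[-0.5,[0,0,0],[0,0,0]],[-1,[0,0,0],[0,0,0]],[-1,[0,0,0],[0,0,0]],[-1,[0,0,0],[0,0,0]],[-1,[0,0,0],[0,0,0]],[-1,[0,0,0],[0,0,0]],[-1,[0,0,0],[0,0,0]],[-1,[0,0,0],[0,0,0]],[-1,[0,0,0],[0,0,0]]]' 40
```

```text
t: 6.53
eef_pos: [0.4541, 0.2873, 0.0303]
orientation: [-2.539, -1.848, -0.0]
ft_force: [-0.2, 0.2, 0.7]
gripper_width: -0.0001
grip_force: 0.0
```

```bash
python3 -c "
from h import *
im=snap('w3')"
```

```text
w3 [0.4541 0.2873 0.0303]
```

View pics/w3.png

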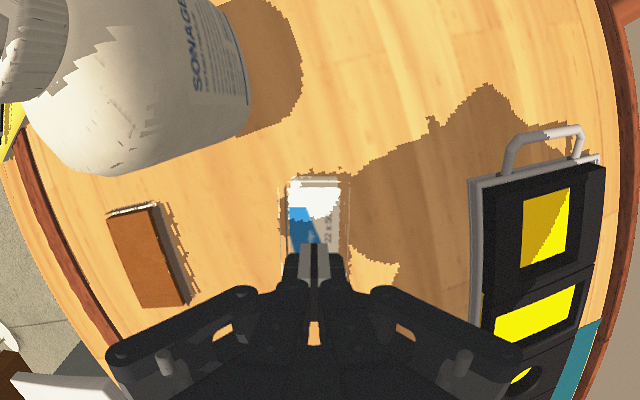

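```bash
python3 -c "
from h import *
M=np.array(C['wrist']['mount']);K=np.array(C['wrist']['intrinsics'])
for x in (0,.011):
  for z in(-.02,-.01,0,.005,.014,.02):
    q=M[:3,:3].T@(np.array([x,0,z])-M[:3,3]);th=np.arctan2(np.hypot(q[0],q[1]),q[2]);print(x,z,K[:2,2]+K[0,0]*th*q[:2]/np.hypot(q[0],q[1]))
im=cv2.imread('pics/w3.png');crop(im,240,160,400,280,5,'pics/w3c.png')
"
```

```text
0 -0.02 [312.3357 272.4363]
0 -0.01 [312.4092 262.64  ]
0 0 [312.4753 253.8743]
0 0.005 [312.506  249.8325]
0 0.014 [312.5575 243.067 ]
0 0.02 [312.5894 238.8878]
0.011 -0.02 [312.2914 252.0336]
0.011 -0.01 [312.3713 243.0952]
0.011 0 [312.4427 235.155 ]
0.011 0.005 [312.4756 231.5113]
0.011 0.014 [312.5306 225.4361]
0.011 0.02 [312.5646 221.6976]
```

View pics/w3c.png

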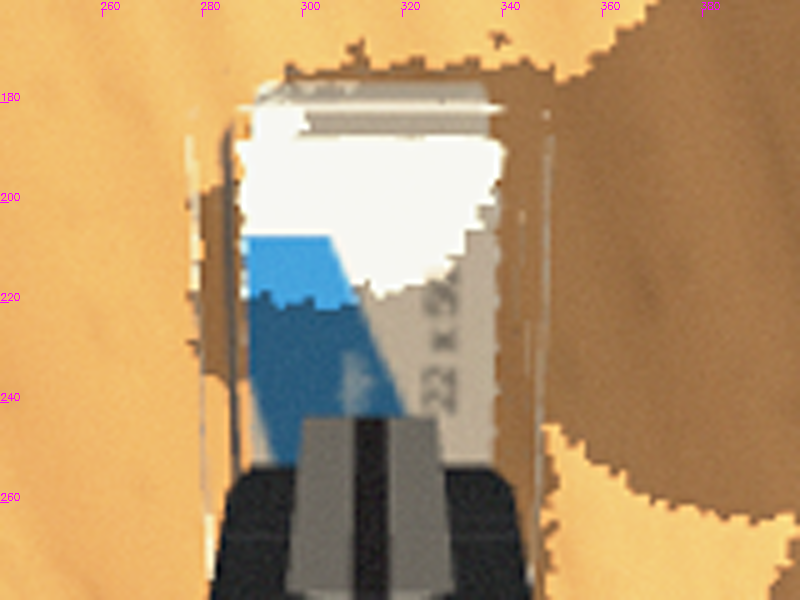

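```bash
python3 -c "
from h import *
from scipy.optimize import fsolve
M=np.array(C['wrist']['mount']);K=np.array(C['wrist']['intrinsics'])
def pr(p):
    q=M[:3,:3].T@(np.array(p)-M[:3,3]);th=np.arctan2(np.hypot(q[0],q[1]),q[2]);return K[:2,2]+K[0,0]*th*q[:2]/np.hypot(q[0],q[1])
for r in (250,254,258):
  for w in (85,87.5,90):
    f=lambda v:pr([v[0],.0425,v[1]])-[K[0,2]+w,r]
    print(r,w,fsolve(f,[0.01,0]), )
im=cv2.imread('pics/w2.png');crop(im,180,235,450,325,2.9,'pics/w2c.png')
"
```

```text
250 85 [ 0.0092 -0.0156]
250 87.5 [ 0.0112 -0.0196]
250 90 [ 0.013  -0.0234]
254 85 [ 0.0074 -0.0164]
254 87.5 [ 0.0094 -0.0204]
254 90 [ 0.0113 -0.0242]
258 85 [ 0.0056 -0.0171]
258 87.5 [ 0.0076 -0.0211]
258 90 [ 0.0096 -0.0249]
```

View pics/w2c.png

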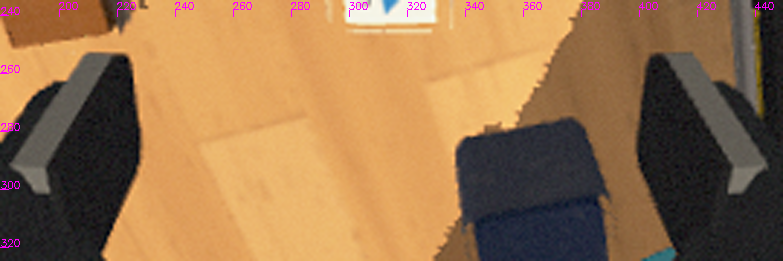

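```bash
python3 -m pendant '[[1,[0,0,0],[0,0,0]],[1,[0,0,0],[0,0,0]],[1,[0,0,0],[0,0,0]],[1,[0,0,0],[0,0,0]],[1,[0,0,0],[0,0,0]],[1,[0,0,0],[0,0,0]],[1,[0,0,0],[0,0,0]],[1,[0.02,0.0,0.1],[0,0,0]],[1,[0,0,0.1],[0,0,0]],[1,[0,0,0.03],[0,0,0]],[1,[0,0,0],[0,0,0]]]'
python3 -m pendant '[[1,[0,0,0.03],[0,0,0]],[1,[0,0,0.03],[0,0,0]],[1,[0,0,0.03],[0,0,0]],[1,[0,0,0],[0,0,0]]]'
python3 -m pendant '[[0.3,[0,0,0],[0,0,0]],[-0.5,[0,0,0],[0,0,0]],[-1,[0,0,0],[0,0,0]],[-1,[0,0,0],[0,0,0]],[-1,[0,0,0],[0,0,0]],[-1,[0,0,0],[0,0,0]],[-1,[0,0,0],[0,0,0]],[-1,[0,0,0],[0,0,0]],[-1,[0,0,0],[0,0,0]]]'
```

```text
t: 7.5
eef_pos: [0.4537, 0.2883, 0.0105]
orientation: [-2.539, -1.848, 0.004]
ft_force: [-0.9, 0.1, 0.2]
gripper_width: 0.0856
grip_force: 0.0
t: 7.83
eef_pos: [0.4544, 0.2887, 0.0043]
orientation: [-2.539, -1.848, 0.0]
ft_force: [-0.4, 0.1, 0.3]
gripper_width: 0.0857
grip_force: 0.0
t: 8.58
eef_pos: [0.4548, 0.289, 0.0051]
orientation: [-2.539, -1.848, -0.001]
ft_force: [-1.2, -0.3, 6.2]
gripper_width: 0.0366
grip_force: 41.3
```

```bash
python3 -m pendant '[[-1,[0,0,-0.1],[0,0,0]],[-1,[0,0,-0.3],[0,0,0]],[-1,[0,0,-0.4],[0,0,0]],[-1,[0,0,-0.4],[0,0,0]],[-1,[0,0,-0.2],[0,0,0]],[-1,[0,0,0],[0,0,0]],[-1,[0,0,0],[0,0,0]]]'
python3 -c "
from h import *
im=snap('w4');crop(im,210,100,450,280,3.3,'pics/w4c.png')
go([.6045,.1625,.16],-.094)"
```

```text
t: 9.17
eef_pos: [0.4549, 0.2889, 0.1176]
orientation: [-2.54, -1.848, -0.003]
ft_force: [-0.2, -0.2, -2.0]
gripper_width: 0.0369
grip_force: 40.7
w4 [0.4549 0.2889 0.1176]
shift [-0.9198  2.2707 -0.548 ] min rows 5.020973943377101 yaw 1.2583387066037552
turn [-0.0057  0.0047 11.2695] shift after turn [ 2.0178  1.3902 -0.5462]
```

View pics/w4c.png

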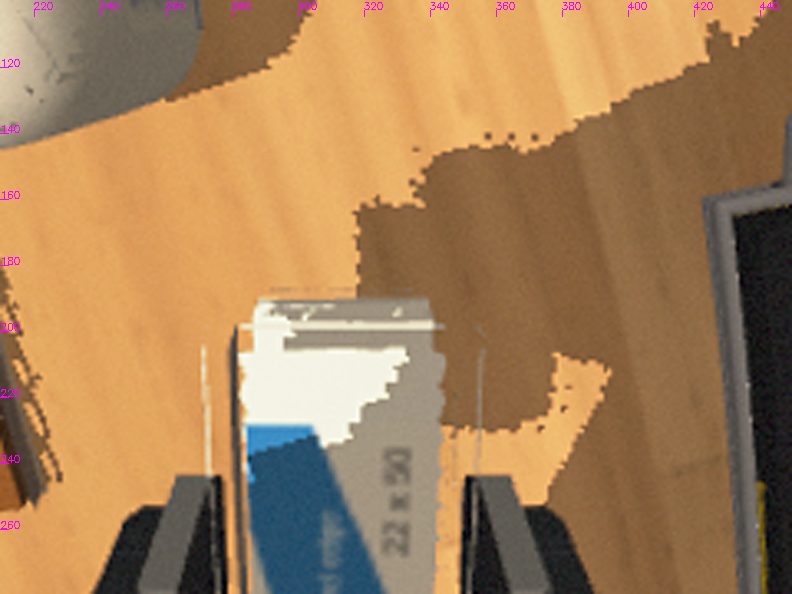

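```bash
cat >> h.py <<'E'
from scipy.optimize import fsolve
def wpr(p):
    M=np.array(C['wrist']['mount']);K=np.array(C['wrist']['intrinsics'])
    q=M[:3,:3].T@(np.array(p)-M[:3,3]);th=np.arctan2(np.hypot(q[0],q[1]),q[2]);return K[:2,2]+K[0,0]*th*q[:2]/np.hypot(q[0],q[1])
E
python3 -c "
from h import *
print(fsolve(lambda v:wpr([v[0],.0184,v[1]])-[313.66+36,244],[.01,-.01]))
for x in(.035,.038,.041,.044): print(x,wpr([x,0.0195,-.023]),wpr([x,.0195,.005]))
"
```

```text
[ 0.0109 -0.0111]
0.035 [357.3565 204.7511] [350.0706 188.4361]
0.038 [357.6417 198.0813] [350.2462 182.8059]
0.041 [357.9168 191.3267] [350.4154 177.1263]
0.044 [358.1809 184.4925] [350.5778 171.4006]
```

```bash
python3 -m pendant '[[-1,[0,0,-0.3],[0,0,0.3]],[-1,[0,0,-0.4],[0,0,0.9]],[-1,[0,0,-0.2],[0,0,1]],[-1,[0,0,0],[0,0,1]],[-1,[0,0,0],[0,0,1]],[-1,[0,0,0],[0,0,1]],[-1,[0,0,0],[0,0,1]],[-1,[0,0,0],[0,0,1]],[-1,[0,0,0],[0,0,1]],[-1,[0,0,0],[0,0,1]],[-1,[0,0,0],[0,0,1]],[-1,[0,0,0],[0,0,0.8]],[-1,[0,0,0],[0,0,0.27]],[-1,[0,0,0],[0,0,0]]]'
python3 -c "
from h import *
go([.6085,.1621,.16],-.094)"
```

```text
t: 10.38
eef_pos: [0.4537, 0.2881, 0.1867]
orientation: [3.137, -0.15, -0.005]
ft_force: [-0.3, 0.2, -0.6]
gripper_width: 0.0365
grip_force: 40.8
shift [2.0775 1.3833 0.3295] min rows 5.035201042405348 yaw -0.09541757547218953
turn [ 0.0131  0.0269 -0.0118] shift after turn [2.0745 1.3868 0.334 ]
```

```bash
python3 -m pendant '[[-1,[0.17,0.12,0],[0,0.02,0]],[-1,[0.35,0.23,0],[0,0,0]],[-1,[0.35,0.23,0],[0,0,0]],[-1,[0.35,0.23,0],[0,0,0]],[-1,[0.35,0.23,0],[0,0,0]],[-1,[0.35,0.23,0.1],[0,0,0]],[-1,[0.15,0.11,0.23],[0,0,0]],[-1,[0,0,0.4],[0,0,0]],[-1,[0,0,0.4],[0,0,0]],[-1,[0,0,0.3],[0,0,0]],[-1,[0,0,0.1],[0,0,0]],[-1,[0,0,0],[0,0,0]],[-1,[0,0,0],[0,0,0]]]'
python3 -c "
from h import *
go([.6085,.1621,.021],-.094)
im=snap('w5');crop(im,160,60,480,300,2.45,'pics/w5c.png')"
```

```text
t: 11.47
eef_pos: [0.6094, 0.1634, 0.0668]
orientation: [-3.138, 0.146, -0.002]
ft_force: [1.1, 0.4, -0.4]
gripper_width: 0.0369
grip_force: 40.7
shift [-0.0102  0.0177  0.572 ] min rows 1.1447094277567638 yaw -0.09312859110918184
turn [-0.0047 -0.0126  0.0073] shift after turn [-0.0094  0.0174  0.572 ]
w5 [0.6094 0.1634 0.0668]
```

View pics/w5c.png

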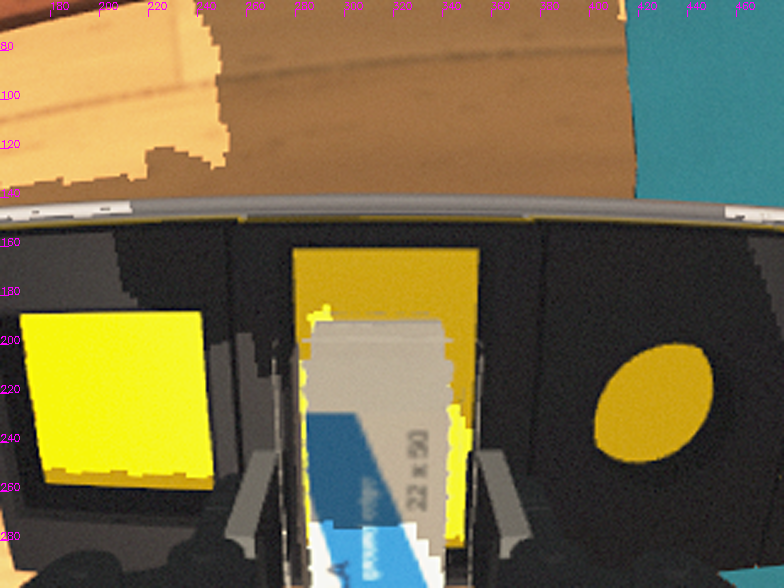

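```bash
python3 -c "
from h import *
st=pickle.load(open('pics/w5.pkl','rb'));R=Ro.from_rotvec(st['orientation']).as_matrix()
def wz(px,z):
    o,d=wray(px,st);p=o+d*(z-o[2])/d[2];return p,R.T@(p-st['eef_pos'])
for p in ((279.8,160.8),(355,160.8)):
  for z in(.029,.015): print(p,z,*wz(p,z))
print(wz((279.5+2,230),.029),wz((350,280),.015))
"
```

```text
(279.8, 160.8) 0.029 [0.6554 0.1805 0.029 ] [ 0.0442 -0.0213  0.0378]
(279.8, 160.8) 0.015 [0.6533 0.1823 0.015 ] [ 0.0419 -0.0228  0.0518]
(355, 160.8) 0.029 [0.6512 0.1345 0.029 ] [0.0442 0.025  0.0378]
(355, 160.8) 0.015 [0.6487 0.1328 0.015 ] [0.0419 0.0269 0.0518]
(array([0.61 , 0.185, 0.029]), array([-0.0014, -0.0215,  0.0378])) (array([0.5588, 0.141 , 0.015 ]), array([-0.0484,  0.0271,  0.0517]))
```

```bash
python3 -m pendant '[[-1,[0.015,0.025,0.15],[0,0,0]],[-1,[0,0,0.2],[0,0,0]],[-1,[0,0,0.12],[0,0,0]],[-1,[0,0,0.07],[0,0,0]],[-1,[0,0,0.03],[0,0,0]],[-1,[0,0,0],[0,0,0]],[-1,[0,0,0],[0,0,0]]]'
```

```text
t: 12.1
eef_pos: [0.6103, 0.1612, 0.021]
orientation: [-3.138, 0.147, -0.002]
ft_force: [-0.7, -0.9, -5.4]
gripper_width: 0.0367
grip_force: 49.9
```

```bash
python3 -m pendant '[[0.1,[0,0,0],[0,0,0]],[0.3,[0,0,0],[0,0,0]],[0.3,[0,0,0],[0,0,0]],[0.3,[0,0,0],[0,0,0]],[0.3,[0,0,-0.1],[0,0,0]],[0.3,[0,0,-0.3],[0,0,0]],[0.3,[0,0,-0.4],[0,0,0]],[0.3,[0,0,-0.4],[0,0,0]],[0.3,[0,0,-0.4],[0,0,0]],[1,[0,0,-0.4],[0,0,0]],[1,[0,0,-0.2],[0,0,0]],[1,[0,0,0],[0,0,0]],[1,[0,0,0],[0,0,0]]]'
python3 -c "
from h import *
im=snap('w6')
a=im[:260,120:600];b=manip.grab_frame('scene')[130:260,240:380,::-1]
crop(im,120,60,520,340,1.5,'pics/w6c.png')
go([.467,.161,.2],1.477)"
```

```text
t: 13.18
eef_pos: [0.6108, 0.1614, 0.199]
orientation: [-3.136, 0.147, -0.008]
ft_force: [0.7, -1.2, -1.6]
gripper_width: 0.085
grip_force: 0.0
w6 [0.6108 0.1614 0.199 ]
shift [-1.774   0.1671 -0.0493] min rows 3.565121212088118 yaw -0.09396864645404579
turn [  0.0037  -0.0066 -13.0914] shift after turn [-0.1668 -1.7741 -0.0478]
```

View pics/w6c.png

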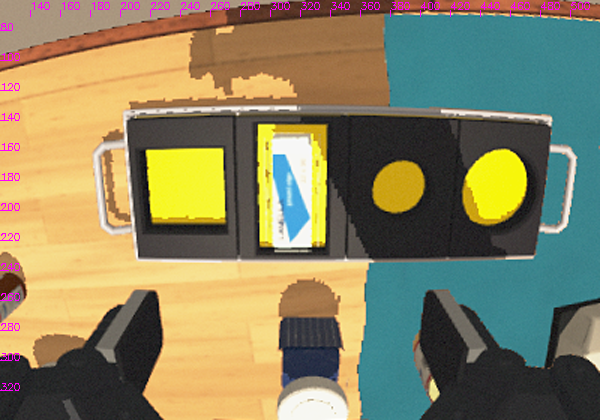

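```bash
python3 -c "
from h import *
st=pickle.load(open('pics/w6.pkl','rb'));R=Ro.from_rotvec(st['orientation']).as_matrix()
im=cv2.imread('pics/w6.png');hs=cv2.cvtColor(im,cv2.COLOR_BGR2HSV)
m=cv2.inRange(hs,(24,180,100),(34,255,255));m[:60]=0
n,l,s,c=cv2.connectedComponentsWithStats(m)
def wz(px,z):
    o,d=wray(px,st);return o+d*(z-o[2])/d[2]
for i in range(1,n):
    if s[i,4]<150: continue
    x,y,w,h=s[i,:4];P=[wz(p,.009) for p in((x-.5,c[i][1]),(x+w-.5,c[i][1]),(c[i][0],y-.5),(c[i][0],y+h-.5))]
    print(s[i],c[i],wz(c[i],.009),wz(c[i],.019),np.linalg.norm(P[1]-P[0]),np.linalg.norm(P[3]-P[2]))
print([wz(p,.104) for p in [(313/1.5+120,400/1.5+60)]])
print([wz(p,.088) for p in [(280/1.5+120,318/1.5+60),(342/1.5+120,317/1.5+60)]])
"
```

```text
[291 143  13  78 331] [294.864  172.9426] [0.6188 0.1827 0.009 ] [0.6208 0.1819 0.019 ] 0.014583696837645562 0.0908592139604158
[328 154   5  68 205] [329.3366 186.3366] [0.5998 0.1456 0.009 ] [0.6023 0.1458 0.019 ] 0.005665417220297963 0.07978975380311218
[ 217  159   53   50 2324] [243.7655 181.6889] [0.6147 0.2424 0.009 ] [0.6168 0.2398 0.019 ] 0.06308271750183772 0.059236408322496714
[ 428  159   43   47 1464] [450.5396 182.1469] [ 0.5925 -0.0014  0.009 ] [0.5952 0.0032 0.019 ] 0.05883034269511033 0.058547210601433426
[333 163   5  59 225] [334.8711 192.8089] [0.5917 0.1399 0.009 ] [0.5944 0.1403 0.019 ] 0.0057083327347009424 0.0697256764450296
[array([0.4801, 0.1593, 0.104 ])]
[array([0.5373, 0.1758, 0.088 ]), array([0.5341, 0.1361, 0.088 ])]
```

```bash
python3 -m pendant '[[1,[-0.1,0,0],[0,0,-0.4]],[1,[0,0,0],[0,0,-1]],[1,[0,0,0],[0,0,-1]],[1,[0,0,0],[0,0,-1]],[1,[0,0,0],[0,0,-1]],[1,[0,0,0],[0,0,-1]],[1,[0,0,0],[0,0,-1]],[1,[0,0,0],[0,0,-1]],[1,[0,0,0],[0,0,-1]],[1,[0,0,0],[0,0,-1]],[1,[0,0,0],[0,0,-1]],[1,[0,0,0],[0,0,-1]],[1,[0,0,0],[0,0,-1]],[1,[0,0,0],[0,0,-0.65]],[1,[0,0,0],[0,0,0]]]'
python3 -c "
from h import *
go([.465,.1595,.2],1.477)"
```

```text
t: 14.53
eef_pos: [0.6014, 0.1616, 0.1952]
orientation: [-2.324, -2.113, 0.001]
ft_force: [0.0, 0.3, -0.2]
gripper_width: 0.0854
grip_force: 0.0
shift [-0.1879 -1.6945 -0.0581] min rows 3.4118034026392587 yaw 1.4757909936833977
turn [-0.0065  0.0007 -0.0101] shift after turn [-0.1858 -1.6947 -0.0594]
```

```bash
python3 -m pendant '[[1,[-0.03,-0.25,0],[0,0,0]],[1,[-0.05,-0.45,0],[0,0,0]],[1,[-0.05,-0.45,0],[0,0,0]],[1,[-0.05,-0.4,0],[0,0,0]],[1,[-0.02,-0.14,0],[0,0,0]],[1,[0,0,0],[0,0,0]],[1,[0,0,0],[0,0,0]]]'
python3 -c "
from h import *
im=snap('w7');go([.465,.1595,.05],1.477)
t=manip.grab_frame('top')[:,:,::-1][150:300,200:440];
a=cv2.resize(im[100:400,130:500],None,fx=1.25,fy=1.25)
crop(im,160,130,480,370,2.4,'pics/w7c.png')"
```

```text
t: 15.12
eef_pos: [0.4658, 0.159, 0.1965]
orientation: [2.329, 2.106, 0.003]
ft_force: [0.7, -0.4, 0.7]
gripper_width: 0.085
grip_force: 0.0
w7 [0.4658 0.159  0.1965]
shift [ 0.0029 -0.0237  1.831 ] min rows 3.6622458010866783 yaw 1.4699096420012165
turn [ 0.0189 -0.0051 -0.0591] shift after turn [ 0.0042 -0.0195  1.831 ]
```

View pics/w7c.png

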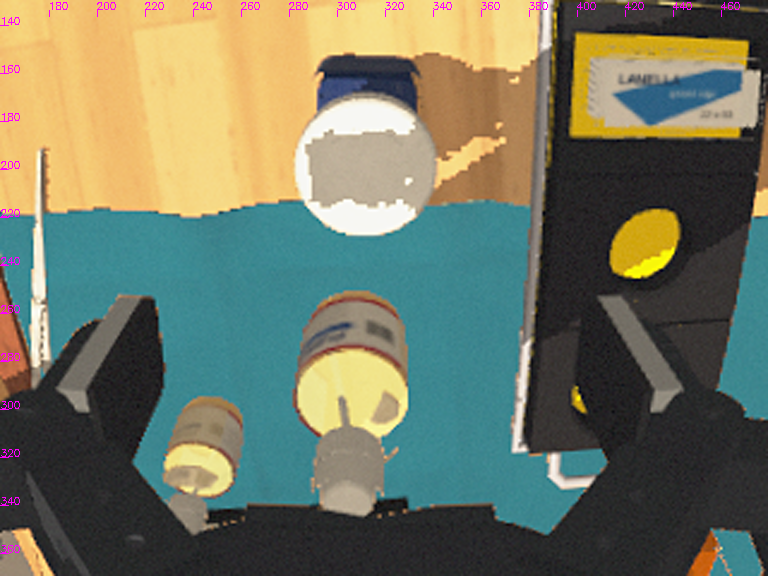

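```bash
python3 -c "
from h import *
st=pickle.load(open('pics/w7.pkl','rb'))
W=lambda u,v:((u+.5)/2.4-.5+160,(v+.5)/2.4-.5+130)
def wz(p,z):
    o,d=wray(W(*p),st);return o+d*(z-o[2])/d[2]
print('lid',wz((365.5,164),.104),[wz(p,.104) for p in((294,164),(437,164),(365,93),(365,236))])
print('base y+ edge',wz((321,62),0),wz((417,58),0))
print('spray base l r',wz((300,360),0),wz((408,355),0),wz((353,292),0))
print('shoulder ctr',wz((351,392),.1),wz((295,392),.1),wz((408,392),.1))
print('head top',wz((348,500),.139),'neck',wz((350,435),.106))
"
```

```text
lid [0.4658 0.1631 0.104 ] [array([0.4416, 0.1656, 0.104 ]), array([0.49  , 0.1607, 0.104 ]), array([0.4681, 0.1875, 0.104 ]), array([0.4629, 0.137 , 0.104 ])]
base y+ edge [0.4467 0.1847 0.    ] [0.4917 0.182  0.    ]
spray base l r [0.4158 0.0266 0.    ] [0.4742 0.024  0.    ] [0.4489 0.065  0.    ]
shoulder ctr [0.4504 0.0697 0.1   ] [0.4284 0.0717 0.1   ] [0.4727 0.0674 0.1   ]
head top [0.4475 0.0473 0.139 ] neck [0.4482 0.0529 0.106 ]
```

```bash
python3 -m pendant '[[1,[0.03,0,0.2],[0,0,-0.06]],[1,[0,0,0.4],[0,0,0]],[1,[0,0,0.4],[0,0,0]],[1,[0,0,0.4],[0,0,0]],[1,[0,0,0.25],[0,0,0]],[1,[0,0,0.13],[0,0,0]],[1,[0,0,0],[0,0,0]]]'
python3 -m pendant '[[0.3,[0,0,0],[0,0,0]],[-0.5,[0,0,0],[0,0,0]],[-1,[0,0,0],[0,0,0]],[-1,[0,0,0],[0,0,0]],[-1,[0,0,0],[0,0,0]],[-1,[0,0,0],[0,0,0]],[-1,[0,0,0],[0,0,0]],[-1,[0,0,0],[0,0,0]]]' 45
```

```text
t: 15.8
eef_pos: [0.4655, 0.1612, 0.0516]
orientation: [-2.321, -2.115, 0.004]
ft_force: [0.0, 0.5, 0.9]
gripper_width: 0.0853
grip_force: 0.0
t: 16.47
eef_pos: [0.4678, 0.1623, 0.056]
orientation: [2.319, 2.116, 0.008]
ft_force: [-0.4, 0.5, 6.4]
gripper_width: 0.0491
grip_force: 45.6
```

```bash
python3 -m pendant '[[-1,[0,0,-0.1],[0,0,0]],[-1,[0,0,-0.25],[0,0,0]],[-1,[0,0,-0.35],[0,0,0]],[-1,[0,0,-0.35],[0,0,0]],[-1,[0,0,-0.15],[0,0,0]],[-1,[0,0,0],[0,0,0]],[-1,[0,0,0],[0,0,0]]]'
python3 -c "
from h import *
go([.6137,.241,.15],1.477);snap('w8')"
```

```text
t: 17.05
eef_pos: [0.4667, 0.1617, 0.151]
orientation: [2.32, 2.116, 0.005]
ft_force: [-0.5, -0.0, -1.9]
gripper_width: 0.0488
grip_force: 47.0
shift [1.1552 1.7389 0.0203] min rows 4.175492738576071 yaw 1.4789824511074836
turn [ 0.0322 -0.0097  0.0165] shift after turn [1.1586 1.7367 0.0123]
w8 [0.4667 0.1617 0.151 ]
```

```bash
python3 -m pendant '[[-1,[0.1,0.15,0],[0.03,0,0]],[-1,[0.2,0.3,0],[0,0,0]],[-1,[0.25,0.38,0],[0,0,0]],[-1,[0.25,0.38,0],[0,0,0]],[-1,[0.2,0.3,0],[0,0,0]],[-1,[0.12,0.17,0],[0,0,0]],[-1,[0.03,0.05,0],[0,0,0]],[-1,[0,0,0],[0,0,0]],[-1,[0,0,0],[0,0,0]]]'
python3 -c "
from h import *
go([.6137,.241,.067],1.477);snap('w9')"
```

```text
t: 17.85
eef_pos: [0.6114, 0.2402, 0.1486]
orientation: [-2.319, -2.116, 0.005]
ft_force: [-0.0, -0.8, -1.7]
gripper_width: 0.0486
grip_force: 47.1
shift [0.0132 0.0319 1.0195] min rows 2.0402185848639567 yaw 1.479458565608228
turn [-0.0351  0.0048  0.0205] shift after turn [0.0127 0.0275 1.0197]
w9 [0.6114 0.2402 0.1486]
```

```bash
python3 -m pendant '[[-1,[0.01,0.03,0.2],[0,0,0]],[-1,[0,0,0.35],[0,0,0]],[-1,[0,0,0.25],[0,0,0]],[-1,[0,0,0.12],[0,0,0]],[-1,[0,0,0.05],[0,0,0]],[-1,[0,0,0],[0,0,0]],[-1,[0,0,0],[0,0,0]]]'
python3 -m pendant '[[-1,[0,0,0.02],[0,0,0]],[-1,[0,0,0.02],[0,0,0]],[-1,[0,0,0],[0,0,0]]]'
```

```text
t: 18.48
eef_pos: [0.6154, 0.2415, 0.074]
orientation: [-2.32, -2.117, -0.002]
ft_force: [-0.1, 0.6, 0.0]
gripper_width: 0.0489
grip_force: 47.2
t: 18.73
eef_pos: [0.6153, 0.2415, 0.07]
orientation: [-2.32, -2.117, -0.001]
ft_force: [-0.2, 0.7, -2.6]
gripper_width: 0.0488
grip_force: 47.2
```

```bash
python3 -m pendant '[[-1,[0,0,0.03],[0,0,0]],[-1,[0,0,0.02],[0,0,0]],[-1,[0,0,0],[0,0,0]]]'
python3 -m pendant '[[-1,[0,0,0.02],[0,0,0]],[-1,[0,0,0],[0,0,0]],[-1,[0,0,0],[0,0,0]]]'
```

```text
t: 18.98
eef_pos: [0.615, 0.2414, 0.0654]
orientation: [-2.32, -2.116, 0.0]
ft_force: [-0.2, -0.1, -1.7]
gripper_width: 0.049
grip_force: 47.2
t: 19.23
eef_pos: [0.6152, 0.2417, 0.0653]
orientation: [-2.32, -2.117, -0.001]
ft_force: [-3.4, -0.9, 8.6]
gripper_width: 0.0494
grip_force: 47.6
```

```bash
python3 -m pendant '[[-0.1,[0,0,0],[0,0,0]],[0.4,[0,0,0],[0,0,0]],[1,[0,0,0],[0,0,0]],[1,[0,0,0],[0,0,0]],[1,[0,0,0],[0,0,0]],[1,[0,0,-0.1],[0,0,0]],[1,[0,0,-0.3],[0,0,0]],[1,[0,0,-0.45],[0,0,0]],[1,[0,0,-0.45],[0,0,0]],[1,[0,0,-0.45],[0,0,0]],[1,[0,0,-0.3],[0,0,0]],[1,[0,0,-0.1],[0,0,0]],[1,[0,0,0],[0,0,0]],[1,[0,0,0],[0,0,0]]]'
python3 -c "
from h import *
st=manip.observe();im=snap('w10');go([.447,.047,.25],1.477)
# lid blob: white bright near expected projection
import sys
R=Ro.from_rotvec(st['orientation']).as_matrix()
q=wpr(R.T@(np.array([.6145,.2415,.107+.006])-st['eef_pos']));print('expect lid',q)
m=cv2.inRange(cv2.cvtColor(im,cv2.COLOR_BGR2HSV),(0,0,90),(180,45,255))
n,l,s,c=cv2.connectedComponentsWithStats(m)
for i in range(1,n):
    if s[i,4]>200 and np.hypot(*(c[i]-q))<60:
        o,d=wray(c[i],st);print(s[i],c[i],o+d*(.113-o[2])/d[2])
"
```

```text
t: 20.4
eef_pos: [0.6151, 0.2411, 0.2355]
orientation: [-2.32, -2.116, 0.001]
ft_force: [0.6, 0.5, -1.0]
gripper_width: 0.0853
grip_force: 0.0
w10 [0.6151 0.2411 0.2355]
shift [-2.6048 -1.8658 -0.1898] min rows 6.4192911647756485 yaw 1.4792781633634335
turn [-0.0286  0.0032  0.019 ] shift after turn [-2.6089 -1.8592 -0.1972]
expect lid [312.3297 192.7717]
[ 262  113  100  227 2295] [310.834 195.712] [0.6129 0.2389 0.113 ]
[ 284  166   50   53 1272] [304.5912 194.7311] [0.6073 0.2403 0.113 ]
[281 225  57  28 468] [297.8996 238.25  ] [0.5965 0.1978 0.113 ]
```

```bash
python3 -m pendant '[[0.3,[-0.2,-0.15,-0.15],[0,0,0.5]],[0.3,[0,0,-0.1],[0,0,1]],[0.3,[0,0,0],[0,0,1]],[0.3,[0,0,0],[0,0,1]],[0.3,[0,0,0],[0,0,1]],[0.3,[0,0,0],[0,0,1]],[0.3,[0,0,0],[0,0,1]],[0.3,[0,0,0],[0,0,1]],[0.3,[0,0,0],[0,0,1]],[0.3,[0,0,0],[0,0,1]],[0.3,[0,0,0],[0,0,1]],[0.3,[0,0,0],[0,0,1]],[0.3,[0,0,0],[0,0,1]],[0.3,[0,0,0],[0,0,1]],[0.3,[0,0,0],[0,0,0.6]],[0.3,[0,0,0],[0,0,0]]]'
python3 -c "
from h import *
go([.4462,.0435,.25],-.094)"
```

```text
t: 21.78
eef_pos: [0.601, 0.2259, 0.2533]
orientation: [3.122, -0.339, -0.008]
ft_force: [-0.7, -0.4, -0.3]
gripper_width: 0.0555
grip_force: 0.0
shift [-1.4004  2.6426  0.053 ] min rows 5.98237458425149 yaw -0.2162862942952764
turn [ 0.013   0.0405 -1.019 ] shift after turn [-1.7125  2.4521  0.0414]
```

```bash
python3 -m pendant '[[0.3,[0,0,0],[0,0.04,-1]],[0.3,[-0.15,0.2,0],[0,0,-0.02]],[0.3,[-0.28,0.4,0],[0,0,0]],[0.3,[-0.28,0.4,0],[0,0,0]],[0.3,[-0.28,0.4,0],[0,0,0]],[0.3,[-0.28,0.4,0],[0,0,0]],[0.3,[-0.25,0.4,0],[0,0,0]],[0.3,[-0.15,0.2,0],[0,0,0]],[0.3,[-0.04,0.05,0],[0,0,0]],[0.3,[0,0,0],[0,0,0]],[0.3,[0,0,0],[0,0,0]]]'
python3 -c "
from h import *
go([.4462,.0435,.118],-.094)
st=manip.observe();im=snap('w11')
R=Ro.from_rotvec(st['orientation']).as_matrix()
for p in ([.4462,.0435,.139],[.4462,.0435,.106],[.4462,.0435,.09],[.4462,.0435,0]): print('exp',wpr(R.T@(np.array(p)-st['eef_pos'])))
crop(im,210,120,430,300,3.5,'pics/w11c.png')
"
```

```text
t: 22.7
eef_pos: [0.4479, 0.0441, 0.2547]
orientation: [-3.138, 0.139, -0.004]
ft_force: [0.8, -0.5, 0.3]
gripper_width: 0.0556
grip_force: 0.0
shift [-0.025   0.0108  1.7091] min rows 3.4185931265834975 yaw -0.08857774555762182
turn [-0.0048 -0.0222  0.0452] shift after turn [-0.0204  0.0099  1.7091]
w11 [0.4479 0.0441 0.2547]
exp [315.1674 197.4592]
exp [315.0425 188.2754]
exp [314.9905 184.4747]
exp [314.7699 168.4646]
```

View pics/w11c.png

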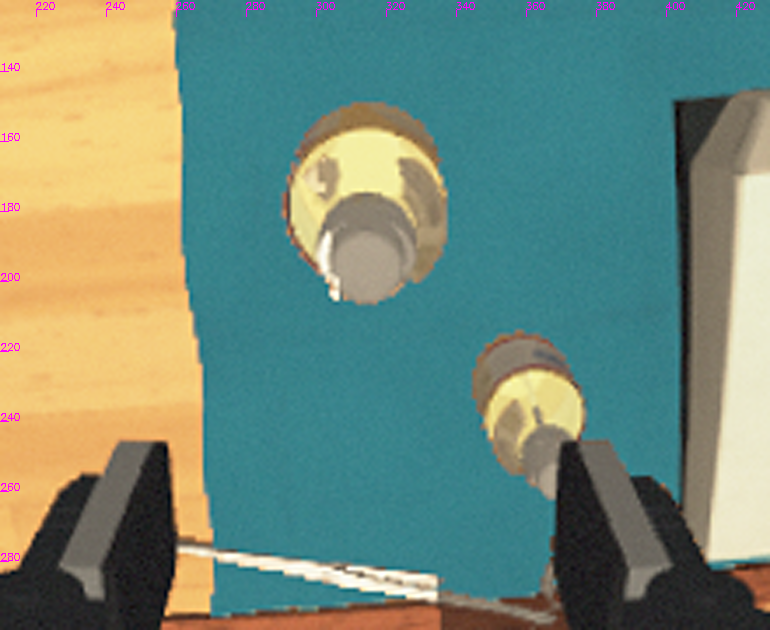

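```bash
python3 -m pendant '[[0.3,[0,0,0.2],[0,-0.02,0.05]],[0.3,[0,0,0.4],[0,0,0]],[0.3,[0,0,0.4],[0,0,0]],[0.3,[0,0,0.35],[0,0,0]],[0.3,[0,0,0.25],[0,0,0]],[0.3,[0,0,0.09],[0,0,0]],[0.3,[0,0,0],[0,0,0]]]'
python3 -m pendant '[[0,[0,0,0],[0,0,0]],[-0.3,[0,0,0],[0,0,0]],[-0.6,[0,0,0],[0,0,0]],[-1,[0,0,0],[0,0,0]],[-1,[0,0,0],[0,0,0]],[-1,[0,0,0],[0,0,0]],[-1,[0,0,0],[0,0,0]],[-1,[0,0,0],[0,0,0]]]' 50
```

```text
t: 23.33
eef_pos: [0.447, 0.0445, 0.118]
orientation: [3.138, -0.148, -0.006]
ft_force: [-0.1, -0.1, 0.4]
gripper_width: 0.0551
grip_force: 0.0
t: 24.0
eef_pos: [0.4495, 0.0438, 0.1217]
orientation: [-3.137, 0.151, -0.007]
ft_force: [1.5, -0.1, 6.7]
gripper_width: 0.0251
grip_force: 49.9
```

```bash
python3 -m pendant '[[-1,[0,0,-0.1],[0,0,0]],[-1,[0,0,-0.25],[0,0,0]],[-1,[0,0,-0.35],[0,0,0]],[-1,[0,0,-0.3],[0,0,0]],[-1,[0,0,-0.1],[0,0,0]],[-1,[0,0,0],[0,0,0]],[-1,[0,0,0],[0,0,0]]]'
python3 -c "
from h import *
go([.5912,.002,.20],-.094);snap('w12')"
```

```text
t: 24.58
eef_pos: [0.4477, 0.0435, 0.2077]
orientation: [-3.138, 0.151, -0.001]
ft_force: [-0.9, 0.8, -1.8]
gripper_width: 0.0252
grip_force: 49.3
shift [1.8356 0.3436 0.0975] min rows 3.7399807017036624 yaw -0.09639353374120395
turn [-0.0038 -0.007  -0.0199] shift after turn [1.8348 0.348  0.0961]
w12 [0.4477 0.0435 0.2077]
```

```bash
python3 -m pendant '[[-1,[0.13,0.02,0],[0,0,0]],[-1,[0.28,0.06,0],[0,0,0]],[-1,[0.37,0.07,0],[0,0,0]],[-1,[0.37,0.07,0],[0,0,0]],[-1,[0.35,0.06,0],[0,0,0]],[-1,[0.23,0.04,0],[0,0,0]],[-1,[0.1,0.03,0],[0,0,0]],[-1,[0,0,0.1],[0,0,0]],[-1,[0,0,0],[0,0,0]],[-1,[0,0,0],[0,0,0]]]'
python3 -c "
from h import *
go([.5912,.002,.14],-.094)
st=manip.observe();im=snap('w13')
R=Ro.from_rotvec(st['orientation']).as_matrix()
m=cv2.inRange(cv2.cvtColor(im,cv2.COLOR_BGR2HSV),(24,180,100),(34,255,255));m[:60]=0
n,l,s,c=cv2.connectedComponentsWithStats(m)
def wz(p,z):
    o,d=wray(p,st);return o+d*(z-o[2])/d[2]
for i in range(1,n):
    if s[i,4]>100:
        x,y,w,h=s[i,:4];print(s[i],c[i],wz(c[i],.009),wz((x-.5,c[i][1]),.009),wz((x+w-.5,c[i][1]),.009),'far edge',wz((c[i][0],y-.5),.029))
print('exp spray far edge',wpr(R.T@(np.array([.5912+.0325,.002-.003,.029])-st['eef_pos'])),'drop ctr',wpr(R.T@(np.array([.5987,.0817,.009])-st['eef_pos'])))
"
```

```text
t: 25.47
eef_pos: [0.5894, 0.0021, 0.1987]
orientation: [-3.138, 0.15, 0.003]
ft_force: [1.0, 0.5, -0.7]
gripper_width: 0.0247
grip_force: 49.3
shift [ 0.0237 -0.0006  0.7339] min rows 1.4685987711946062 yaw -0.09572487086274506
turn [-0.0031  0.0177 -0.0144] shift after turn [ 0.0222 -0.0008  0.734 ]
w13 [0.5894 0.0021 0.1987]
[184 139  14  77 297] [191.0572 176.7205] [0.6052 0.1468 0.009 ] [0.6064 0.1567 0.009 ] [0.6043 0.1384 0.009 ] far edge [0.6508 0.1302 0.029 ]
[285 158  12  27 158] [289.2722 171.9177] [0.598  0.0293 0.009 ] [0.5985 0.0346 0.009 ] [0.5971 0.0212 0.009 ] far edge [0.6172 0.0255 0.029 ]
[225 160  36  33 870] [241.9184 175.6897] [0.5993 0.0839 0.009 ] [0.6016 0.1046 0.009 ] [0.597  0.0624 0.009 ] far edge [0.6206 0.0761 0.029 ]
exp spray far edge [314.0349 148.8263] drop ctr [243.8423 176.0279]
```

```bash
python3 -m pendant '[[-1,[0.02,-0.01,0.15],[0,0,0]],[-1,[0,0,0.25],[0,0,0]],[-1,[0,0,0.25],[0,0,0]],[-1,[0,0,0.12],[0,0,0]],[-1,[0,0,0.03],[0,0,0]],[-1,[0,0,0],[0,0,0]]]'
python3 -m pendant '[[-1,[0,0,0.03],[0,0,0]],[-1,[0,0,0.02],[0,0,0]],[-1,[0,0,0],[0,0,0]]]'
```

```text
t: 26.02
eef_pos: [0.5921, 0.0024, 0.1356]
orientation: [-3.138, 0.151, 0.001]
ft_force: [-0.8, -0.2, -2.1]
gripper_width: 0.0245
grip_force: 49.3
t: 26.27
eef_pos: [0.5931, 0.0023, 0.1328]
orientation: [-3.137, 0.151, -0.003]
ft_force: [0.4, 0.1, -2.0]
gripper_width: 0.0245
grip_force: 49.3
```

```bash
python3 -m pendant '[[-1,[0,0,0.02],[0,0,0]],[-1,[0,0,0.01],[0,0,0]],[-1,[0,0,0],[0,0,0]]]'
python3 -m pendant '[[-1,[0,0,0.02],[0,0,0]],[-1,[0,0,0],[0,0,0]],[-1,[0,0,0],[0,0,0]]]'
```

```text
t: 26.52
eef_pos: [0.5934, 0.0023, 0.1309]
orientation: [-3.137, 0.151, -0.005]
ft_force: [-0.5, 0.8, 4.3]
gripper_width: 0.0247
grip_force: 49.9
t: 26.77
eef_pos: [0.5941, 0.0023, 0.1309]
orientation: [-3.137, 0.151, -0.008]
ft_force: [-2.3, 0.9, 13.4]
gripper_width: 0.0251
grip_force: 50.9
```

```bash
python3 -m pendant '[[-1,[0,0,-0.02],[0,0,0]],[-0.4,[0,0,0],[0,0,0]],[-0.1,[0,0,0],[0,0,0]],[0.3,[0,0,0],[0,0,0]],[0.3,[0,0,0],[0,0,0]],[0.3,[0,0,0],[0,0,0]],[0.3,[0,0,-0.1],[0,0,0]],[0.3,[0,0,-0.3],[0,0,0]],[0.3,[0,0,-0.4],[0,0,0]],[0.3,[0,0,-0.4],[0,0,0]],[0.3,[0,0,-0.3],[0,0,0]],[0.3,[0,0,-0.1],[0,0,0]],[0.3,[0,0,0],[0,0,0]],[0.3,[0,0,0],[0,0,0]]]'
python3 -c "
from h import *
go([.53,.40,.26],-.094)
snap('w14')
cv2.imwrite('pics/top1.png',manip.grab_frame('top')[:,:,::-1]);cv2.imwrite('pics/scene1.png',manip.grab_frame('scene')[:,:,::-1])"
```

```text
t: 27.93
eef_pos: [0.5925, 0.0022, 0.2576]
orientation: [-3.137, 0.151, -0.002]
ft_force: [-0.3, 0.5, -0.6]
gripper_width: 0.0555
grip_force: 0.0
shift [-1.2559 -4.8741 -0.029 ] min rows 10.066817384865887 yaw -0.09634964539869248
turn [-0.0043 -0.0084 -0.0196] shift after turn [-1.2445 -4.877  -0.0303]
w14 [0.5925 0.0022 0.2576]
```

```bash
python3 -m pendant '[[0.3,[-0.05,-0.2,-0.1],[0,0,0]],[0.3,[-0.11,-0.45,0],[0,0,0]],[0.3,[-0.11,-0.45,0],[0,0,0]],[0.3,[-0.11,-0.45,0],[0,0,0]],[0.3,[-0.12,-0.45,0],[0,0,0]],[0.3,[-0.12,-0.45,0],[0,0,0]],[0.3,[-0.12,-0.45,0],[0,0,0]],[0.3,[-0.12,-0.45,0],[0,0,0]],[0.3,[-0.12,-0.45,0],[0,0,0]],[0.3,[-0.12,-0.45,0],[0,0,0]],[0.3,[-0.12,-0.4,0],[0,0,0]],[0.3,[-0.1,-0.2,0.05],[0,0,0]],[0.3,[0,0,0],[0,0,0]],[0.3,[0,0,0],[0,0,0]]]'
python3 -c "
from h import *
st=manip.observe();im=snap('w15')
R=Ro.from_rotvec(st['orientation']).as_matrix()
for z in(0,.06,.1): print(z,wpr(R.T@(np.array([.531,.4335,z])-st['eef_pos'])))
q=wpr(R.T@(np.array([.531,.4335,.05])-st['eef_pos'])).astype(int)
g=cv2.cvtColor(im,cv2.COLOR_BGR2HSV)
x0,y0=q[0]-40,q[1]-40
print(x0,y0)
for y in range(0,80,2): # D dark  r brown/red  . wood  w white
    s=''
    for x in range(0,80,1):
        h,sa,v=g[y0+y,x0+x]; s+='#' if v<50 else ('r' if v<110 and sa>120 else ('w' if sa<70 and v>90 else('o' if v<140 else '.')))
    print(y0+y,s)
go([.531,.4335,.26],-.094)
"
```

```text
t: 29.25
eef_pos: [0.5233, 0.3996, 0.2596]
orientation: [3.137, -0.146, -0.003]
ft_force: [-0.1, -0.3, 0.1]
gripper_width: 0.0555
grip_force: 0.0
w15 [0.5233 0.3996 0.2596]
0 [288.0146 162.5111]
0.06 [283.8954 171.4483]
0.1 [280.3285 179.2391]
244 129
129 ................................................................................
131 ................................................................................
133 ................................................................................
135 ................................................................................
137 .......................................oooooo...................................
139 .................................oooooo..oooo.oooo..............................
141 .................................o........o.....oo..............................
143 ................................ooo..oooo.oo..ooo.o.............................
145 ...............................oo......o...o.o..oooooo..........................
147 .............................oo....o..o.ooo.o..oo.oo.o.........................
[... 2010 characters left out ...]
...............................
197 ............................................................................oooo
199 ..............................................................oooooooooooooooooo
201 ........................................................oooooooooooooooooooooooo
203 ......................................................oooooooooooooooooooooooooo
205 ...................................................ooooooooooooooooooooooooooooo
207 ..................................................oooooooooooooooooooooooooooooo
shift [ 0.0375 -0.4491  0.0033] min rows 0.9013779056942053 yaw -0.09599322900957323
turn [ 0.0143  0.0049 -0.0166] shift after turn [ 0.0384 -0.449   0.0041]
```

```bash
python3 -m pendant '[[0.3,[0.02,-0.15,0],[0,0,0]],[0.3,[0.04,-0.25,0],[0,0,0]],[0.3,[0,-0.05,0.2],[0,0,0]],[0.3,[0,0,0.4],[0,0,0]],[0.3,[0,0,0.45],[0,0,0]],[0.3,[0,0,0.45],[0,0,0]],[0.3,[0,0,0.4],[0,0,0]],[0.3,[0,0,0.1],[0,0,0]],[0.3,[0,0,0],[0,0,0]],[0.3,[0,0,0],[0,0,0]]]'
python3 -c "
from h import *
go([.533,.434,.047],-.094)"
```

```text
t: 30.13
eef_pos: [0.5344, 0.4332, 0.1032]
orientation: [-3.137, 0.154, -0.003]
ft_force: [0.3, -0.9, 0.4]
gripper_width: 0.0557
grip_force: 0.0
shift [-0.0195 -0.0071  0.703 ] min rows 1.4066878792626998 yaw -0.09803929657372291
turn [-0.0069 -0.0156 -0.0337] shift after turn [-0.0181 -0.0078  0.7031]
```

```bash
python3 -m pendant '[[0.3,[-0.018,0,0.2],[0,0,0]],[0.3,[0,0,0.25],[0,0,0]],[0.3,[0,0,0.18],[0,0,0]],[0.3,[0,0,0.07],[0,0,0]],[0.3,[0,0,0],[0,0,0]]]'
python3 -m pendant '[[0.1,[0,0,0],[0,0,0]],[-0.2,[0,0,0],[0,0,0]],[-0.6,[0,0,0],[0,0,0]],[-1,[0,0,0],[0,0,0]],[-1,[0,0,0],[0,0,0]],[-1,[0,0,0],[0,0,0]],[-1,[0,0,0],[0,0,0]],[-1,[0,0,0],[0,0,0]]]' 40
```

```text
t: 30.55
eef_pos: [0.5325, 0.4342, 0.0469]
orientation: [-3.137, 0.152, -0.003]
ft_force: [-0.1, 0.0, 0.2]
gripper_width: 0.0555
grip_force: 0.0
t: 31.22
eef_pos: [0.533, 0.4353, 0.0485]
orientation: [-3.135, 0.151, -0.006]
ft_force: [0.5, 0.0, 6.9]
gripper_width: 0.0286
grip_force: 39.0
```

```bash
python3 -m pendant '[[-1,[0,0,-0.1],[0,0,0]],[-1,[0,0,-0.3],[0,0,0]],[-1,[0,0,-0.45],[0,0,0]],[-1,[0,0,-0.45],[0,0,0]],[-1,[0,0,-0.45],[0,0,0]],[-1,[0,0,-0.25],[0,0,0]],[-1,[0,0,0],[0,0,0]],[-1,[0,0,0],[0,0,0]]]'
python3 -c "
from h import *
go([.5988,.0825,.2],1.477)
st=manip.observe();im=snap('w16')
R=Ro.from_rotvec(st['orientation']).as_matrix()
for z in(0,.06,.1): print(z,wpr([0,0,.0485-z]))
q=wpr([0,0,0]).astype(int)
g=cv2.cvtColor(im,cv2.COLOR_BGR2HSV)
x0,y0=q[0]-45,q[1]-40
for y in range(-10,90,3):
    print(y0+y,''.join('#' if v<50 else ('r' if v<110 and sa>120 else ('w' if sa<70 and v>90 else('o' if v<140 else '.'))) for h,sa,v in g[y0+y,x0:x0+90]))
print(x0)
"
```

```text
t: 31.88
eef_pos: [0.5322, 0.4347, 0.2085]
orientation: [-3.135, 0.151, -0.006]
ft_force: [-0.1, 0.1, -2.1]
gripper_width: 0.0281
grip_force: 39.6
shift [1.2517 4.3019 0.0958] min rows 8.962656177573386 yaw -0.09644153255865542
turn [  0.0017  -0.0458 -13.1119] shift after turn [-4.3049  1.2407  0.1057]
w16 [0.5322 0.4347 0.2085]
0 [314.3579 222.2098]
0.06 [314.5641 264.3061]
0.1 [314.7909 312.4494]
204 ...................................oorrrrrrrrrrrrrro......................................
207 .............................orrowwwowwwwwwwworrrrrrrrrrrr................................
210 ..........................roowwwwwwwwwwwwwwwworrrrrrrrrrrrrrrr............................
213 ........................owwwwwwwwwwwwwwwwwwwworrrrrrrrrrrrrrrrrr..........................
216 ......................owwwwwwwwwwwwwwwwwwwwwworrrrrrrrrrrrrrrrrrrroooooooooooooooooooooooo
219 .....................owwwwwwwwwwwwwwooowwwwwworrrrrrrrrrrrrrrrrrrr#roooooooooooooooooooooo
222 ....................owwwwwwwwwwwwwwwwooowwwwwoorrrrrrrrrrrrrrrrrrrrrrooooooooooooooooooooo
225 ...................owwwwwwww
[... 1836 characters left out ...]
##owwwwwoo#www###########owwwww
285 ##wwww##########o.....ooowwwwwo##############################owwwwwwoowww###########owwwo#
288 ################o......ooowwwwwo#############################wwwwwwwowwwww################
291 ################........rowwwwow############################owwwwwwwwwwwww################
294 ###############r...........owwww#############################owwwwwwwwwwwww###############
297 ###############...............oo#############################owwwwwwwwwwwwwo##############
300 ##############o................o#############################owwwwwwwwwwwwwo##############
303 ##############.................r##############################owwwwwwwwwwwwwo#############
269
```

```bash
python3 -m pendant '[[-1,[0.05,0.2,-0.1],[0,0,0]],[-1,[0.1,0.4,0],[0,0,0]],[-1,[0.13,0.45,0],[0,0,0]],[-1,[0.13,0.45,0],[0,0,0]],[-1,[0.13,0.45,0],[0,0,0]],[-1,[0.13,0.45,0],[0,0,0]],[-1,[0.13,0.45,0],[0,0,0]],[-1,[0.13,0.45,0],[0,0,0]],[-1,[0.13,0.45,0],[0,0,0]],[-1,[0.12,0.35,0],[0,0,0]],[-1,[0.06,0.15,0],[0,0,0]],[-1,[0,0,0],[0,0,0]]]'
python3 -m pendant '[[-1,[0,0,0],[0,0,-0.5]],[-1,[0,0,0],[0,0,-1]],[-1,[0,0,0],[0,0,-1]],[-1,[0,0,0],[0,0,-1]],[-1,[0,0,0],[0,0,-1]],[-1,[0,0,0],[0,0,-1]],[-1,[0,0,0],[0,0,-1]],[-1,[0,0,0],[0,0,-1]],[-1,[0,0,0],[0,0,-1]],[-1,[0,0,0],[0,0,-1]],[-1,[0,0,0],[0,0,-1]],[-1,[0,0,0],[0,0,-1]],[-1,[0,0,0],[0,0,-1]],[-1,[0,0,0],[0,0,-0.6]],[-1,[0,0,0],[0,0,0]],[-1,[0,0,0],[0,0,0]]]'
python3 -c "
from h import *
for o in(0,-.002,-.004): print(o,wpr([.0165+o,0,.0485]),wpr([.0165+o,0,.0455]))
go([.5988,.084,.08],1.477)
st=manip.observe();im=snap('w17')
R=Ro.from_rotvec(st['orientation']).as_matrix()
m=cv2.inRange(cv2.cvtColor(im,cv2.COLOR_BGR2HSV),(24,180,100),(34,255,255));m[:60]=0
n,l,s,c=cv2.connectedComponentsWithStats(m)
def wz(p,z):
    o,d=wray(p,st);return o+d*(z-o[2])/d[2]
for i in range(1,n):
    if s[i,4]>60:
        x,y,w,h=s[i,:4];print(s[i],c[i],wz(c[i],.009),wz((x-.5,c[i][1]),.009),wz((x+w-.5,c[i][1]),.009),'far edge',wz((c[i][0],y-.5),.029))
"
```

```text
t: 32.93
eef_pos: [0.5978, 0.0797, 0.2126]
orientation: [3.135, -0.164, -0.002]
ft_force: [-0.8, -0.8, -0.9]
gripper_width: 0.028
grip_force: 39.6
t: 34.27
eef_pos: [0.597, 0.087, 0.2131]
orientation: [-2.325, -2.111, -0.0]
ft_force: [-0.3, -0.7, 0.5]
gripper_width: 0.0285
grip_force: 39.6
0 [312.5159 198.6383] [312.5007 199.9291]
-0.002 [312.5195 201.5067] [312.5044 202.8342]
-0.004 [312.523  204.3591] [312.508  205.7226]
shift [-0.0359  0.0272  1.6636] min rows 3.328431890995611 yaw 1.4742906488870093
turn [-0.0058 -0.0058 -0.0226] shift after turn [-0.0348  0.026   1.6636]
w17 [0.597  0.087  0.2131]
[291  60  46   6 114] [313.      63.2719] [0.6093 0.215  0.009 ] [0.5843 0.2177 0.009 ] [0.6355 0.2127 0.009 ] far edge [0.6095 0.2161 0.029 ]
[274  87  84  10 416] [320.5938  90.1106] [0.6148 0.1833 0.009 ] [0.5621 0.1891 0.009 ] [0.6563 0.1801 0.009 ] far edge [0.6146 0.186  0.029 ]
[275  93  30  19  65] [283.0615  97.4462] [0.572  0.1794 0.009 ] [0.5624 0.1806 0.009 ] [0.596  0.1767 0.009 ] far edge [0.5744 0.1837 0.029 ]
[275 118  83  15 584] [316.1473 127.3596] [0.6058 0.1414 0.009 ] [0.5586 0.1464 0.009 ] [0.6528 0.1374 0.009 ] far edge [0.6067 0.1531 0.029 ]
[298 162  36  32 819] [315.7265 177.1526] [0.5997 0.0836 0.009 ] [0.5785 0.0857 0.009 ] [0.6205 0.0816 0.009 ] far edge [0.6017 0.1054 0.029 ]
```

```bash
python3 -m pendant '[[-1,[-0.015,0.03,0.2],[0,0,0]],[-1,[0,0,0.4],[0,0,0]],[-1,[0,0,0.4],[0,0,0]],[-1,[0,0,0.3],[0,0,0]],[-1,[0,0,0.2],[0,0,0]],[-1,[0,0,0.1],[0,0,0]],[-1,[0,0,0],[0,0,0]],[-1,[0,0,0],[0,0,0]]]'
python3 -c "
from h import *
go([.5995,.086,.058],1.477)"
```

```text
t: 34.98
eef_pos: [0.6002, 0.085, 0.0863]
orientation: [2.325, 2.112, 0.002]
ft_force: [-0.2, 0.0, -0.7]
gripper_width: 0.0284
grip_force: 39.6
shift [ 0.0109 -0.0108  0.3536] min rows 0.7078108046433464 yaw 1.4748940542175588
turn [ 0.0086 -0.0054 -0.0176] shift after turn [ 0.0112 -0.0105  0.3536]
```

```bash
python3 -m pendant '[[-1,[0.01,-0.01,0.12],[0,0,0]],[-1,[0,0,0.12],[0,0,0]],[-1,[0,0,0.07],[0,0,0]],[-1,[0,0,0.02],[0,0,0]],[-1,[0,0,0],[0,0,0]]]'
python3 -m pendant '[[-1,[0,0,0.02],[0,0,0]],[-1,[0,0,0.01],[0,0,0]],[-1,[0,0,0],[0,0,0]]]'
```

```text
t: 35.4
eef_pos: [0.5989, 0.0855, 0.0587]
orientation: [-2.324, -2.113, 0.0]
ft_force: [0.0, -0.2, -0.3]
gripper_width: 0.028
grip_force: 39.6
t: 35.65
eef_pos: [0.5997, 0.0858, 0.0576]
orientation: [2.324, 2.113, 0.003]
ft_force: [-1.3, 0.1, 1.5]
gripper_width: 0.0288
grip_force: 40.0
```

```bash
python3 -m pendant '[[-1,[0,0,0.01],[0,0,0]],[-0.4,[0,0,0],[0,0,0]],[-0.1,[0,0,0],[0,0,0]],[0.4,[0,0,0],[0,0,0]],[0.4,[0,0,0],[0,0,0]],[0.4,[0,0,0],[0,0,0]],[0.4,[0,0,-0.1],[0,0,0]],[0.4,[0,0,-0.3],[0,0,0]],[0.4,[0,0,-0.4],[0,0,0]],[0.4,[0,0,-0.4],[0,0,0]],[0.4,[0,0,-0.45],[0,0,0]],[0.4,[0,0,-0.45],[0,0,0]],[0.4,[0,0,-0.45],[0,0,0]],[0.4,[0,0,-0.3],[0,0,0]],[0.4,[0,0,0],[0,0,0]]]'
python3 -m pendant '[[0.4,[0.3,0,0],[0,0,0]],[0.4,[0.5,0,0],[0,0,0]],[0.4,[0.5,0,0],[0,0,0]],[0.4,[0.5,0,0],[0,0,0]],[0.4,[0.5,0,0],[0,0,0]],[0.4,[0.5,0,0],[0,0,0]],[0.4,[0.5,0,0],[0,0,0]],[0.4,[0.3,0,0],[0,0,0]],[0.4,[0,0,0],[0,0,0]],[0.4,[0,0,0],[0,0,0]]]'
cat > f.py <<'E'
from h import *
st=manip.observe()
t=manip.grab_frame('top')[:,:,::-1].copy();s=manip.grab_frame('scene')[:,:,::-1].copy()
cv2.imwrite('pics/top2.png',t);cv2.imwrite('pics/scene2.png',s);w=snap('w18')
u=np.array([.9956,-.094]);v=np.array([.094,.9956]);c0=np.array([.6062,.1620])
P=dict(jar=c0+.08*v,drop=c0-.08*v,spray=c0-.16*v)
H=dict(jar=.113,drop=.111,spray=.148)
for n in P:
    p=np.array([*P[n],H[n]]);print(n,P[n],'top px',proj('top',p),'scene px',proj('scene',p),'foot',proj('scene',np.array([*P[n],.029])))
def amap(im,q,rx,ry,sx=1,sy=1):
    g=cv2.cvtColor(im,cv2.COLOR_BGR2HSV);x0,y0=int(q[0])-rx,int(q[1])-ry;print('x0',x0)
    for y in range(y0,y0+2*ry,sy): print(y,''.join('#' if b<45 else 'Y' if 22<h<36 and a>170 else 'B' if 95<h<130 and a>90 else 'w' if a<70 and b>90 else 'o' if b<130 else '.' for h,a,b in g[y,x0:x0+2*rx:sx]))
if __name__=='__main__':
    amap(t,(330,150),80,36,1,2)
    amap(s,(300,165),75,45,1,2)
E
python3 f.py
```

```text
t: 36.9
eef_pos: [0.6012, 0.0862, 0.2918]
orientation: [2.32, 2.109, 0.015]
ft_force: [0.7, 0.3, 0.7]
gripper_width: 0.0597
grip_force: 0.0
t: 37.73
eef_pos: [0.6253, 0.3746, 0.2829]
orientation: [-2.32, -2.117, 0.001]
ft_force: [-0.3, -0.4, 0.1]
gripper_width: 0.0599
grip_force: 0.0
w18 [0.6269 0.3713 0.2843]
jar [0.6137 0.2416] top px [276.598  133.3987] scene px [260.1364 161.5673] foot [263.1802 182.0715]
drop [0.5987 0.0824] top px [348.2354 139.3222] scene px [314.3498 145.8754] foot [314.3169 166.0328]
spray [0.5912 0.0027] top px [387.0522 137.9814] scene px [340.6225 128.3357] foot [338.5708 158.4258]
x0 250
114 ooooooooooooooooooooooooooooooooooooooooooooooooooo..........................................woooooooooooooooooooooooooooooooooooooooooooooooooooooooooooooooooo
116 oooooooooooooooooooooooooooooooooooooooooooooooooooooo.......................................ooooooooooooooooooooooooooooooooooooooooooooooooooooooooooooooooooo
118 ..ooooooooooooooooooooooooooooooooooooooooooooooooooooo......................................oooooooooooooooooooooooooooooooooooooooooooooooo
[... 11746 characters left out ...]
ooooooooooooooooooooooooooooooooooooooooooooooooooooooooooooooooooooBoBooooooooo
202 ..................oooooooooooww#####owwwwwoooowooo.......................ooooooooooooooooooooooooooooooooooooooooooooooooooooooBoooooooooooooooooooooo
204 .............................owwwwwwwooowooo..................................oooooooooooooooooooooooooooooooooooooBoooooooooooooooooooooooooooooooBoo
206 ..............................oooowoooo............................................ooooooooooooooooooooooooooooooooooooooooooooooooooooooooooooooooooo
208 ................................o........................................................ooooooooooooooooooooooooooooooooooooooooooooooooooooooooooooo
```

```bash
python3 -c "
from workcell import manip
print(manip.job_done())"
```

```text
the job is handed in; nothing more can be done
None
```

I placed the slide case, spray bottle, stain jar and dropper bottle in their own pockets and handed the job in at about 38 s. The last pictures and the contact heights agree with that, I never reached for the cover-glass case or gel bottle, and the hand-in gave no verdict back.

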